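# Set up a three-point bend test

## Task

Set up the bend test on the aluminium plate: stand the red-topped pillar centred on the red spot and the blue-topped pillar centred on the blue spot, with the little glass dish on the plate midway between them as a catch dish. Lay the wooden strip flat across the tops of both pillars, centred and in line with the plate so that its middle mark is over the middle of the plate, and stand the larger brass weight upright on the strip's middle mark. Leave the smaller weight where it is.

Things in the scene. Friction and masses are not known exactly. Their poses are not given: they have to be found in the camera images.
- bed: Fixed flat aluminium plate, 90 (x) x 220 (y) x 8 mm, lying on the worktop with a thin black line across its middle and a red and a blue round spot on it. Origin: centre of its underside; its y axis runs along its long side, z up.
- bed_mid (a point): Middle of the plate's top face, midway between the two spots, 8 mm above the worktop.
- spot_red: Red disc, 52 mm across and 2 mm thick, fixed on the plate's long centre line 75 mm from the middle, at either end. Origin: centre of its underside, 8 mm above the worktop; its top is 10 mm above the worktop.
- spot_blue: The same disc in blue, at the plate's other end. Origin: centre of its underside, 8 mm above the worktop; its top is 10 mm above the worktop.
- pillar_red: Loose upright support pillar, steel cylinder with a red head and flat red top, 40 mm across, 55 mm tall, 0.35 kg. Origin: centre of its underside, z up.
- pillar_blue: The same pillar with a blue head and top: 40 mm across, 55 mm tall, 0.35 kg. Origin: centre of its underside, z up.
- strip: Loose straight stiff light-wood test strip, 28 (x) x 200 (y) x 10 (z) mm, lying flat on the worktop, with black lines across it at mid-length and 75 mm either side. Origin: centre of its underside; y runs along its length, z up; the two ends are alike.
- dish: Loose small round open glass dish with an amber resin drop in it, 60 mm across, 12 mm tall. Origin: centre of its underside, z up.
- weight_large: The larger brass weight: round, 42 mm across up to about 20 mm height, then a neck and small knob, 29 mm tall in all, about 0.2 to 0.3 kg. Origin: centre of its underside, z up.
- weight_small: The smaller brass weight, not used: the same shape, 27 mm across, 17 mm tall. Origin: centre of its underside, z up.
Mind the look-alikes: they are no part of the job. Leave any green look-alike of the dish alone.

How it is judged:
By the outcome, as a careful person would: the job done as asked, in the order asked, and still so for the second after the job is handed in, with the robot touching nothing.
It also fails if it takes over 136 s, if anything falls off the work surface, if the arm or the gripper's body presses on something with over 40 N, if the wrist force passes 120 N, or if a joint passes its speed limit or range.

## Robot

A 6-joint arm with a two-finger parallel gripper is mounted at the origin on a cart in front of the work surface, level with it; the furniture and walls round the work are solid. World frame = base frame: x ahead of the robot, y to its left, z up, the work surface at z = 0. Lengths are in m, angles in rad, forces in N, time in s.
With the tool pointing down it reaches from about 0.35 to 0.975 m from the base axis. Payload 17.4 kg.
Tool frame: the origin (TCP) lies on the centre line of the jaws, within the pads' length; the fingertips stand 19 mm ahead of it and the grasp point (between the pads) is the TCP; x points along the fingers, y is the direction in which the jaws open and shut, and the axes are right-handed (so a half turn about x gives the same grasp; the last joint's range is limited). The gripper opens to 85 mm and grips with 20 to 120 N. Pads are 22 mm wide; open, the fingers measure 114 mm over their backs; the gripper's body (76 mm by 85 mm) begins 54 mm behind the grasp point. The pads swing forward as they close: fully open they stand 13 mm farther back than shut.
Start: joints at [-0.038, 0.116, 1.442, -0, 1.584, -0.038], TCP at [0.675, -0, 0.23] pointing down, gripper open.
Joint ranges: [-2.83, 2.83], [-0.83, 2.19], [0.07, 2.5], [-1.14, 4.28], [0.01, 3], [-2.97, 2.97]. Speed limits (rad/s): [1.89, 1.89, 2.22, 3.14, 3.14, 3.14].

## Interface

Orientations are given as a 3x3 rotation matrix whose columns are the frame's x, y, z axes.
In Python, from bench import readout, imaging, close_job gives the robot as it stands. The module is installed in compiled form; this text tells all that it offers.
- The arm moves only by the tool step_arm, never from a script. Its argument "commands" is a list that holds one entry, the list of rows, each a list of 7 numbers: the turn, a rotation vector about the tool's x, y, z in degrees, then the shift along the tool's x, y, z in cm, then the closure, from 0 (fully open) to 1 (shut). A call has 1 to 20 rows; each row shifts and turns the commanded pose from where the row before left it, along the tool's axes as they then stand; what a row does not reach is not made up. A row lasts 1/12 s, in which the tool goes at most 41.7 mm and 7.16 degrees, less where a joint would pass 70% of its speed; a pose out of reach is approached as far as the arm can. A call with a gripper value outside its range is refused whole. The fingers move at their own pace and stop on an object; the grip force is fixed at half the most. Time passes only in rows, so rows that do not move let the fingers close. It gives the time, the measured TCP pose, the force and the opening at its end, in the units of the state.
- readout.read_state(): the state, without advancing time (a new reading comes with each control period).
- imaging.capture(name): name is "scene" or "side" or "wrist"; returns a dict with "frame" (400x640x3 uint8, red, green, blue), "fx", "fy", "cx", "cy" (pixels), "R" (3x3) and "t" (3): a world point X has camera coordinates R X + t. Camera axes: x right, y down, z forward; pixel columns grow to the right and rows downward; lengths in m; the calibration is good to about 2 mm. A picture is of the moment at which its call begins. There is no depth.
- close_job(): hands the job in, once; it reports no verdict.
The state is a dict: "t": time; "joint_pos": joint angles; "qvel": joint speeds; "effort": joint torques, N m; "position": TCP position; "tool_rot": TCP orientation; "force": force on the tool from outside, world axes, zero at the start; "moment": the same for the moment, N m; "width": finger opening in m.
Only numpy, scipy, OpenCV 4.12 (cv2) and the standard library are available. Lean on these libraries where they do the work, as an engineer would, in place of code of your own. Each camera call takes 0.05 s, during which the arm holds its last target.

## Working session

There is one attempt and no reset: what is moved stays moved. The work goes in short steps, Python scripts to look and compute and a tool call to move; the robot and the scene stay as the last step left them, time stands still between calls to the robot, and variables do not carry over. Pictures are saved under pics/ and viewed, and the job is handed in when it is done.

Besides the shell and the picture viewer there is one more tool, called after ">>>" in YAML: its name, and indented under it one key for each argument. step_arm: Moves the arm, as the interface text tells. Its arguments: {"type":"object","properties":{"commands":{"type":"array","items":{"type":"array","items":{"type":"array","items":{"type":"number"}}}}},"required":["commands"]}

```bash
mkdir -p pics; python3 - <<'E'
from bench import readout, imaging
import cv2,pickle
s=readout.read_state(); print(s['t'],s['position'],s['tool_rot'],s['width'],s['force'])
for n in ['scene','side','wrist']:
    c=imaging.capture(n); pickle.dump(c,open(f'pics/{n}0.pkl','wb'))
    cv2.imwrite(f'pics/{n}0.png',c['frame'][:,:,::-1]); print(n,c['fx'],c['fy'],c['cx'],c['cy'],c['R'],c['t'])
E
```

```text
0.0 [ 6.74800934e-01 -2.28739117e-05  2.29566253e-01] [[-1.16492585e-03  9.99999321e-01 -2.85332950e-05]
 [ 1.07337345e-05 -2.85208104e-05 -1.00000000e+00]
 [-9.99999321e-01 -1.16492616e-03 -1.07005026e-05]] 0.0852858485146592 [ 0.75604806 -0.22853283  0.25703988]
scene 455.85380036451517 455.85380036451517 334.64582236938696 203.9349629347931 [[ 0.57247645 -0.81992039  0.00112446]
 [-0.37323836 -0.26181928 -0.8900246 ]
 [ 0.73004372  0.50909843 -0.45591111]] [-0.27947947  0.28141188  0.58803439]
side 431.08895714078244 431.08895714078244 323.88024555016494 206.3631961162664 [[-0.96479417 -0.26298239  0.00353084]
 [-0.12623847  0.45126572 -0.88341559]
 [ 0.2307294  -0.85275994 -0.46857703]] [0.63565002 0.09516982 1.27626524]
wrist 302.10128291779733 302.10128291779733 320.4737680005612 198.16609172755466 [[ 9.99997507e-01 -1.15419017e-04 -2.23005999e-03]
 [ 5.97626134e-04 -9.48401486e-01  3.17071386e-01]
 [-2.15158828e-03 -3.17071928e-01 -9.48399053e-01]] [-0.67448668 -0.04314909  0.38073684]
```

View pics/scene0.png

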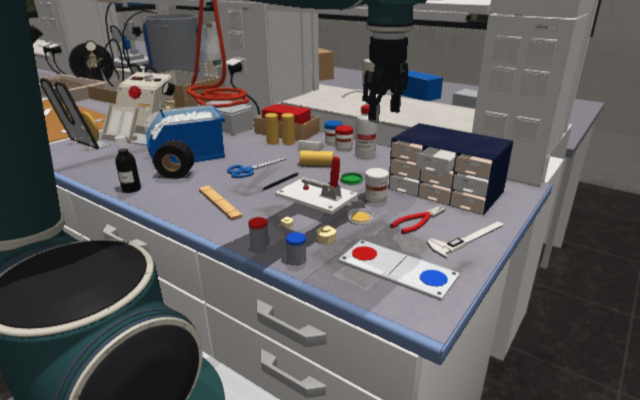

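View pics/side0.png

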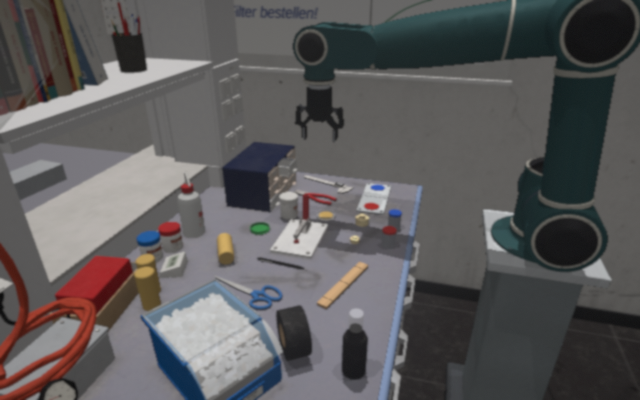

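View pics/wrist0.png

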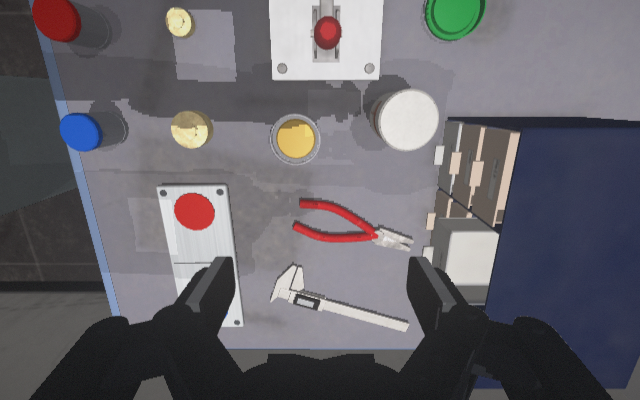

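The scene picture shows the red pillar top at (258,222), the blue pillar top at (296,238), the large weight at (327,234) and the small weight at (288,222). It also shows the amber dish at (360,216), the strip at (220,202) and the plate at (400,267). Candidates for each item:
- **Dish:** amber at wrist (295,138), or the green look-alike at wrist (454,10). I choose the amber one.
- **Weight:** wrist (190,128) is larger, (179,22) is smaller.
- **Pillars:** wrist (57,17) and (81,132). The yellow cylinders and bottles are not candidates.
- **Strip:** scene (220,202) only.

```bash
cat > h.py <<'E'
import numpy as np,cv2,pickle
def ray(c,uv,z):
    R=np.array(c['R']);t=np.array(c['t']);C=-R.T@t
    d=R.T@np.array([(uv[0]-c['cx'])/c['fx'],(uv[1]-c['cy'])/c['fy'],1.])
    return np.round(C+d*(z-C[2])/d[2],4)
def proj(c,X):
    p=np.array(c['R'])@np.array(X)+np.array(c['t']); return np.round([c['fx']*p[0]/p[2]+c['cx'],c['fy']*p[1]/p[2]+c['cy']],1)
def crop(c,x0,y0,x1,y1,s,name):
    f=c['frame'][y0:y1,x0:x1,::-1]; cv2.imwrite('pics/'+name,cv2.resize(f,None,fx=s,fy=s,interpolation=cv2.INTER_CUBIC))
def load(n): return pickle.load(open(f'pics/{n}.pkl','rb'))
def cap(n,name):
    from bench import imaging
    c=imaging.capture(n); pickle.dump(c,open(f'pics/{name}.pkl','wb')); cv2.imwrite(f'pics/{name}.png',c['frame'][:,:,::-1]); return c
E
python3 - <<'E'
from h import *
w=load('wrist0');s=load('scene0');d=load('side0')
for n,uv,z in [('pr',(57,17),.055),('pb',(81,132),.055),('wl',(190,128),.02),('ws',(179,22),.012),('dish',(295,138),.006),('red',(194,211),.01),('green',(454,10),.01)]: print(n,ray(w,uv,z))
for n,uv,z in [('pr',(258,222.5),.055),('pb',(296,238.5),.055),('wl',(327,232),.02),('dish',(360,216),.006),('red',(365,253.5),.01),('blue',(433.5,278),.01)]: print(n,ray(s,uv,z))
crop(s,180,170,270,230,8,'strip.png'); crop(s,235,190,475,310,3,'bed.png'); crop(w,20,0,340,170,2.4,'wc.png')
E
```

```text
pr [0.4304 0.1502 0.055 ]
pb [0.4263 0.0455 0.055 ]
wl [0.5251 0.0462 0.02  ]
ws [0.5251 0.155  0.012 ]
dish [0.6439 0.0332 0.006 ]
red [ 0.5117 -0.0593  0.01  ]
green [0.8145 0.1664 0.01  ]
pr [0.4185 0.1447 0.055 ]
pb [0.4146 0.0403 0.055 ]
wl [0.517  0.0401 0.02  ]
dish [0.6402 0.0336 0.006 ]
red [ 0.5057 -0.0625  0.01  ]
blue [ 0.5084 -0.2101  0.01  ]
```

View pics/strip.png

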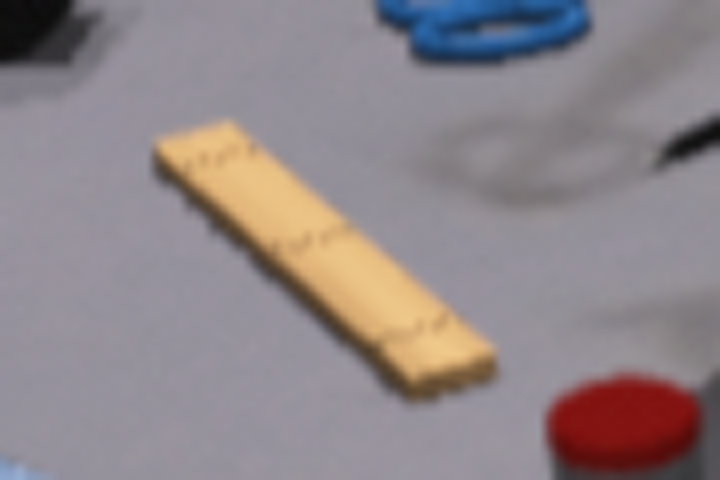

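View pics/bed.png

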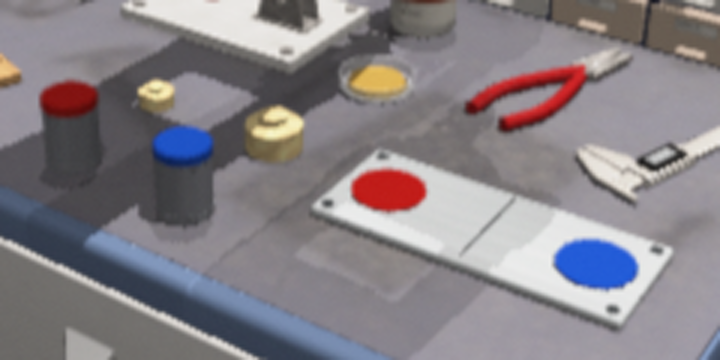

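View pics/wc.png

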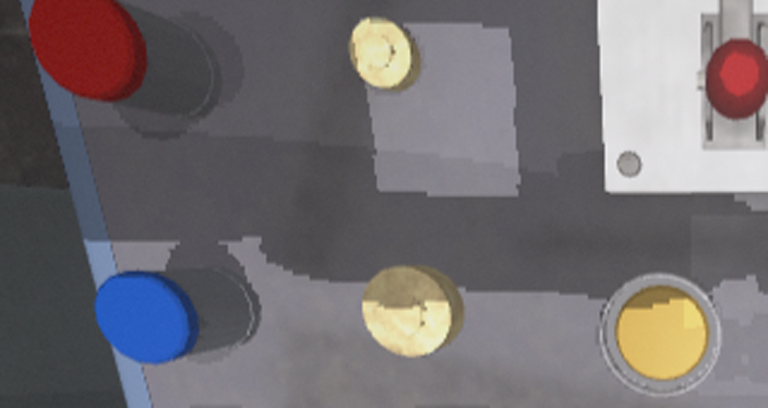

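The close crops confirm the amber dish, the larger of the two weights (the one nearer the plate) and the single three-marked strip. The scene and wrist cameras differ by up to about 10 mm, so I will take closer wrist views.

```bash
python3 - <<'E'
from h import *
w=load('wrist0');s=load('scene0');d=load('side0')
for uv in [(199.1,188.5),(209,185.3),(241.9,214),(231.3,218.1)]: print(ray(s,uv,.01))
print(ray(d,(343,282),.01))
for c in (w,s,d): print(-np.array(c['R']).T@c['t'])
for n,uv,z in [('pr',(390,231),.055),('pb',(395,214),.055),('wl',(362,219),.02),('dish',(327,216),.006),('red',(371.5,206),.01),('blue',(377.5,188),.01)]: print(n,ray(d,uv,z))
E
```

```text
[0.5194 0.4549 0.01  ]
[0.5478 0.4491 0.01  ]
[0.4832 0.2619 0.01  ]
[0.4549 0.2676 0.01  ]
[0.509  0.3688 0.01  ]
[0.67532998 0.07972046 0.37326765]
[-0.16426169 -0.45483925  0.51886918]
[0.33081362 1.21256575 0.6798587 ]
pr [0.4218 0.1674 0.055 ]
pb [0.4204 0.0651 0.055 ]
wl [0.52   0.0605 0.02  ]
dish [0.6357 0.047  0.006 ]
red [ 0.5089 -0.0516  0.01  ]
blue [ 0.5115 -0.1951  0.01  ]
```

>>> step_arm:
  commands:
    - [[0,0,0,0,-2.5,-2,0],[0,0,0,0,-2.5,-2,0],[0,0,0,0,-2.5,-2,0],[0,0,0,0,-2.5,-2,0],[0,0,0,0,-2.5,-2,0],[0,0,0,0,-2.5,-2,0],[0,0,0,0,-2.5,-2,0],[0,0,0,0,-2.5,-2,0],[0,0,0,0,0,0,0],[0,0,0,0,0,0,0],[0,0,0,0,0,0,0]]

```text
t: 1.07
position: [0.4751, 0.1599, 0.2303]
tool_rot: [[0.0, 1.0, 0.0], [-0.0, 0.0, -1.0], [-1.0, 0.0, 0.0]]
force: [-0.4, -0.7, -0.0]
width: 0.0853
```

```bash
python3 - <<'E'
from h import *
c=cap('wrist','w1')
from bench import readout
print(readout.read_state()['qvel'])
E
```

```text
[-0.01141654  0.00979385 -0.00424939  0.00134047  0.0004927  -0.0004369 ]
```

View pics/w1.png

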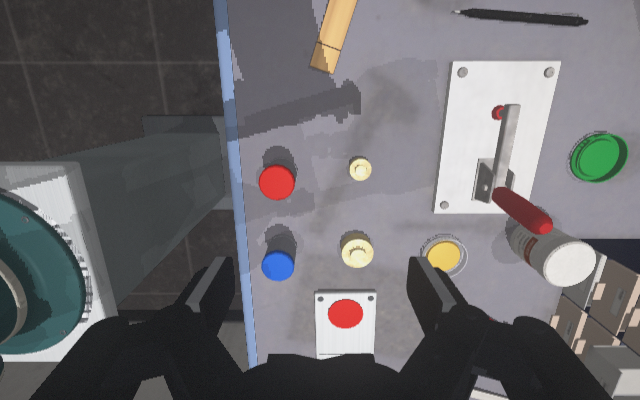

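The overhead wrist view shows the red top at (277,183), the blue top at (278,266), the large weight at (357,253), the small weight at (360,170), the dish at (444,257) and the red spot at (345,313).

```bash
cat >> h.py <<'E'
def blobs(c,lo,hi,amin=60):
    h=cv2.cvtColor(c['frame'],cv2.COLOR_RGB2HSV)
    m=cv2.inRange(h,lo,hi)
    if lo[0]==0: m|=cv2.inRange(h,(170,lo[1],lo[2]),(180,255,255))
    n,l,st,ce=cv2.connectedComponentsWithStats(m)
    return [(np.round(ce[i],1),st[i].tolist()) for i in range(1,n) if st[i,4]>amin]
RED=((0,170,90),(6,255,255));BLUE=((105,170,90),(125,255,255));AMB=((18,110,60),(30,255,255))
E
python3 - <<'E'
from h import *
for nm in ['wrist0','w1','scene0']:
    c=load(nm); print(nm)
    for k,v in (('r',RED),('b',BLUE),('a',AMB)):
        for ce,st in blobs(c,*v): print(k,ce,st,'z55',ray(c,ce,.055)[:2],'z10',ray(c,ce,.01)[:2],'z5',ray(c,ce,.004)[:2])
c=load('w1'); print(ray(c,(357,253),.02))
E
```

```text
wrist0
r [54.5 18.4] [32, 0, 45, 41, 1456] z55 [0.4278 0.1491] z10 [0.3928 0.1589] z5 [0.3881 0.1602]
r [193.9 211. ] [175, 194, 39, 35, 1091] z55 [ 0.5318 -0.042 ] z10 [ 0.5115 -0.0593] z5 [ 0.5088 -0.0615]
r [336.  224.2] [293, 201, 85, 41, 978] z55 [ 0.6924 -0.0581] z10 [ 0.6948 -0.0775] z5 [ 0.6951 -0.0801]
b [ 79.5 131.5] [60, 113, 42, 38, 1184] z55 [0.4249 0.046 ] z10 [0.3895 0.0412] z5 [0.3848 0.0406]
a [295.5 138.3] [277, 119, 38, 39, 1166] z55 [0.6486 0.0391] z10 [0.6448 0.0333] z5 [0.6443 0.0326]
w1
r [276.3 181.9] [259, 165, 36, 35, 952] z55 [0.4269 0.1517] z10 [0.42   0.1393] z5 [0.4191 0.1376]
r [545.3 227.6] [539, 222, 14, 12, 105] z55 [0.7338 0.0974] z10 [0.7702 0.0774] z5 [0.7751 0.0747]
r [345.1 313.3] [328, 300, 35, 28, 751] z55 [ 0.5067 -0.0219] z10 [ 0.5111 -0.0588] z5 [ 0.5117 -0.0637]
b [277.2 265.9] [262, 252, 32, 28, 700] z55 [0.4231 0.047 ] z10 [0.4157 0.0198] z5 [0.4148 0.0162]
a [443.5 255. ] [426, 241, 34, 30, 741] z55 [0.6213 0.0619] z10 [0.6419 0.0368] z5 [0.6447 0.0335]
scene0
r [199.2  26. ] [196, 0, 7, 65, 122] z55 [2.8431 3.1888] z10 [3.1349 3.5423] 
[... 1423 characters left out ...]
, 270, 26, 16, 312] z55 [ 0.4493 -0.2312] z10 [ 0.5088 -0.2095] z5 [ 0.5167 -0.2066]
a [ 90.9 124.1] [81, 111, 18, 30, 223] z55 [0.5907 1.0779] z10 [0.6639 1.2265] z5 [0.6737 1.2464]
a [271.7 128.2] [265, 113, 14, 31, 373] z55 [0.9089 0.5473] z10 [1.013  0.6445] z5 [1.0269 0.6575]
a [287.9 128.7] [281, 114, 14, 31, 370] z55 [0.9355 0.5001] z10 [1.0422 0.5927] z5 [1.0565 0.6051]
a [315.6 157.5] [300, 150, 34, 16, 458] z55 [0.7807 0.269 ] z10 [0.8724 0.3392] z5 [0.8846 0.3486]
a [213.4 194.2] [206, 190, 16, 10, 68] z55 [0.4572 0.3226] z10 [0.5175 0.398 ] z5 [0.5255 0.4081]
a [360.4 216.2] [352, 212, 18, 9, 129] z55 [ 0.5631 -0.0142] z10 [0.6337 0.0285] z5 [0.6431 0.0342]
[0.5232 0.0453 0.02  ]
```

>>> step_arm:
  commands:
    - [[0,0,0,0,0.5,3,0],[0,0,0,0,0.5,3,0],[0,0,0,0,0.5,3,0],[0,0,0,0,0.5,3,0],[0,0,0,0,0.5,3,0],[0,0,0,0,0.5,3,0],[0,0,0,0,0.5,3,0],[0,0,0,0,0,3,0],[0,0,0,0,0,0,0],[0,0,0,0,0,0,0],[0,0,0,0,0,0,0]]

```text
t: 2.03
position: [0.5102, -0.0804, 0.23]
tool_rot: [[-0.001, 1.0, -0.001], [0.0, -0.001, -1.0], [-1.0, -0.001, -0.0]]
force: [-0.2, -0.7, -0.4]
width: 0.0853
```

```bash
python3 - <<'E'
from h import *
c=cap('wrist','w2')
for k,v in (('r',RED),('b',BLUE)):
    for ce,st in blobs(c,*v): print(k,ce,st,'z55',ray(c,ce,.055)[:2],'z10',ray(c,ce,.01)[:2])
E
```

```text
r [316.8 141.8] [301, 129, 40, 33, 643] z55 [ 0.5062 -0.0449] z10 [ 0.5056 -0.0512]
r [470.7 163.2] [425, 137, 90, 46, 1225] z55 [ 0.6707 -0.0679] z10 [ 0.6933 -0.0773]
b [229.3  46.3] [209, 24, 42, 45, 1413] z55 [0.4233 0.0454] z10 [0.411 0.052]
b [322.1 263.1] [306, 250, 36, 25, 599] z55 [ 0.5118 -0.1892] z10 [ 0.5119 -0.2158]
```

View pics/w2.png

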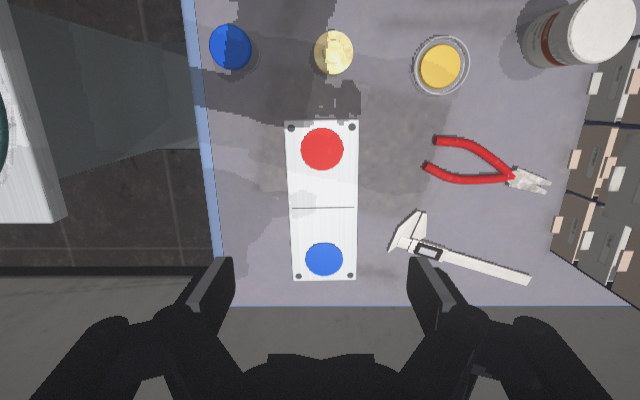

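```bash
python3 - <<'E'
from h import *
c=load('w2')
R2=((0,140,60),(8,255,255));B2=((100,120,60),(125,255,255))
for k,v in (('r',R2),('b',B2)):
    for ce,st in blobs(c,*v): 
        bc=(st[0]+(st[2]-1)/2,st[1]+(st[3]-1)/2); print(k,ce,bc,st,'z10',ray(c,ce,.01)[:2],ray(c,bc,.01)[:2])
crop(c,270,100,380,300,3,'w2c.png')
print([proj(c,(.511,y,.01)) for y in (-.059,-.209)])
E
```

```text
r [321.5 148.6] (321.5, 148.5) [301, 128, 42, 42, 1374] z10 [ 0.5112 -0.0593] [ 0.5112 -0.0592]
r [470.6 163.5] (469.0, 159.5) [424, 136, 91, 48, 1475] z10 [ 0.6932 -0.0777] [ 0.6905 -0.0728]
b [229.8  46.6] (230.0, 46.5) [209, 24, 43, 46, 1524] z10 [0.4115 0.0517] [0.4117 0.0518]
b [323.7 258.8] (323.5, 259.0) [305, 243, 38, 33, 965] z10 [ 0.5141 -0.2091] [ 0.5138 -0.2094]
[array([321.4, 148.3]), array([321.4, 258.7])]
```

View pics/w2c.png

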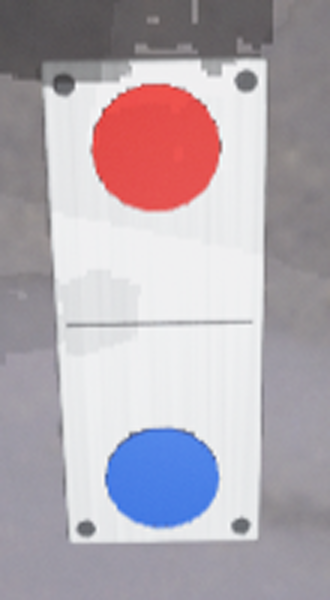

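The plate reads: red spot at (321.5,148.5), which gives (0.511, -0.059); blue spot at (324,259), which gives (0.514, -0.209). They are 150 mm apart as specified, so the plate is turned about 1°. Next is the red pillar at (0.427, 0.151).

>>> step_arm:
  commands:
    - [[0,0,0,0,-1,-2.9,0],[0,0,0,0,-1,-2.9,0],[0,0,0,0,-1,-2.9,0],[0,0,0,0,-1,-2.9,0],[0,0,0,0,-1,-2.9,0],[0,0,0,0,-1,-2.9,0],[0,0,0,0,-1,-2.9,0],[0,0,0,0,-1.3,-2.8,0],[0,0,0,2,0,0,0],[0,0,0,3,0,0,0],[0,0,0,3,0,0,0],[0,0,0,3,0,0,0],[0,0,0,2,0,0,0],[0,0,0,1,0,0,0],[0,0,0,0,0,0,0],[0,0,0,0,0,0,0],[0,0,0,0,0,0,0]]

```text
t: 3.5
position: [0.4276, 0.1514, 0.0919]
tool_rot: [[0.002, 1.0, 0.0], [0.001, 0.0, -1.0], [-1.0, 0.002, -0.001]]
force: [-0.1, 0.1, -0.3]
width: 0.0855
```

```bash
python3 - <<'E'
from h import *
c=cap('wrist','w3')
s=cap('scene','s3'); crop(s,220,160,420,310,3.5,'s3c.png')
E
```

```text
(no output)
```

View pics/w3.png

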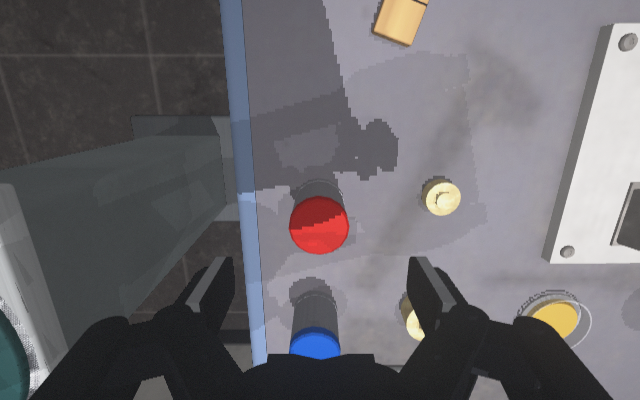

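View pics/s3c.png

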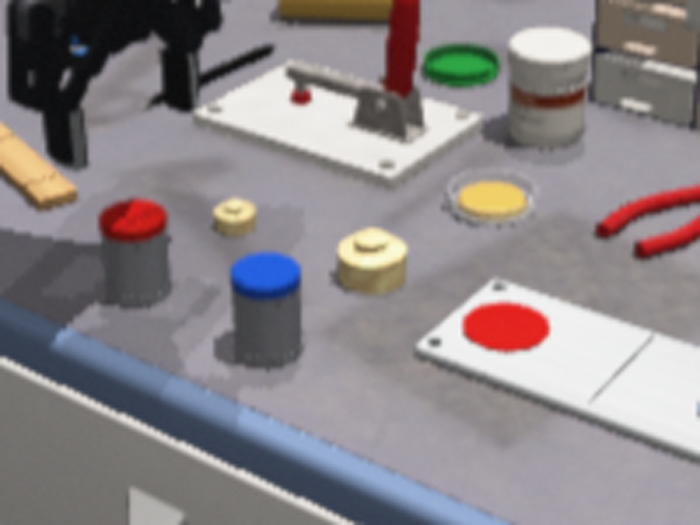

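```bash
python3 - <<'E'
from h import *
c=load('w3')
R2=((0,140,60),(8,255,255));B2=((100,120,60),(125,255,255))
for ce,st in blobs(c,*R2): print(ce,st,ray(c,ce,.055),proj(c,(.4276,.1514,.055)))
for p in [(0.4276,.1514,.092),(0.4276-.0425,.1514,.092),(0.4276+.0425,.1514,.092)]: print(proj(c,p))
print(proj(c,(0.4276+.0425,.1514,.092-.006)),proj(c,(0.4276+.0425,.1514,.092-.019)))
E
```

```text
[318.5 224.9] [289, 196, 60, 58, 2714] [0.4266 0.1525 0.055 ] [320.1 226.4]
[320.  254.5]
[240.5 254.5]
[399.5 254.5]
[396.8 249.1] [391.6 238.7]
```

The wrist view shows the red top at (318.5,225), centred between the jaws to within 1 mm. Descend and grip.

>>> step_arm:
  commands:
    - [[0,0,0,2,-0.1,-0.1,0],[0,0,0,2,0,0,0],[0,0,0,1.5,0,0,0],[0,0,0,0.5,0,0,0],[0,0,0,0,0,0,0],[0,0,0,0,0,0,0.5],[0,0,0,0,0,0,1],[0,0,0,0,0,0,1],[0,0,0,0,0,0,1],[0,0,0,0,0,0,1],[0,0,0,0,0,0,1],[0,0,0,0,0,0,1],[0,0,0,0,0,0,1],[0,0,0,0,0,0,1],[0,0,0,0,0,0,1]]

```text
t: 4.85
position: [0.4265, 0.1521, 0.0315]
tool_rot: [[0.001, 1.0, 0.0], [0.0, 0.0, -1.0], [-1.0, 0.001, -0.0]]
force: [-2.0, -0.2, 9.0]
width: 0.0382
```

```bash
python3 - <<'E'
from h import *
c=cap('wrist','w4')
R2=((0,140,60),(8,255,255))
for ce,st in blobs(c,*R2): print(ce,st,ray(c,ce,.055))
E
```

```text
[320.5 276.7] [280, 237, 82, 79, 5179] [0.4267 0.1536 0.055 ]
```

View pics/w4.png

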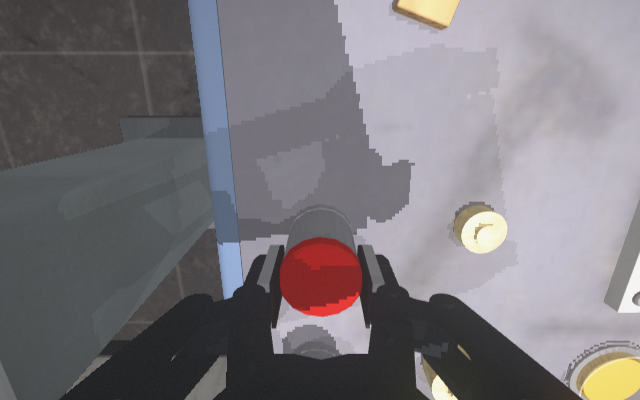

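The red pillar's top sits at (320.5,277), held centred in the pads. Lift and carry it to the red spot.

>>> step_arm:
  commands:
    - [[0,0,0,-0.5,0,0,1],[0,0,0,-1.5,0,0,1],[0,0,0,-3,0,0,1],[0,0,0,-4,0,0,1],[0,0,0,-3,0,0,1],[0,0,0,0,0.5,1.2,1],[0,0,0,0,1.1,2.8,1],[0,0,0,0,1.1,2.8,1],[0,0,0,0,1.1,2.8,1],[0,0,0,0,1.1,2.8,1],[0,0,0,0,1.1,2.8,1],[0,0,0,0,1.1,2.8,1],[0,0,0,0,1,2.2,1],[0,0,0,0,0.4,1,1],[0,0,0,3,0,0,1],[0,0,0,3,0,0,1],[0,0,0,2,0,0,1],[0,0,0,1,0,0,1],[0,0,0,0,0,0,1],[0,0,0,0,0,0,1]]

```text
t: 6.57
position: [0.5112, -0.0598, 0.0611]
tool_rot: [[0.0, 1.0, 0.0], [0.0, 0.0, -1.0], [-1.0, 0.0, -0.0]]
force: [-0.2, 0.6, -3.0]
width: 0.0386
```

```bash
python3 - <<'E'
from h import *
c=cap('wrist','w5')
from bench import readout
p=readout.read_state()['position']; print(p)
R2=((0,140,60),(8,255,255))
for ce,st in blobs(c,*R2): print(ce,st,ray(c,ce,.055+p[2]-.0315))
s=cap('scene','s5'); crop(s,300,190,480,310,4,'s5c.png')
E
```

```text
[ 0.51163193 -0.05989662  0.06179783]
[321.2 202.2] [284, 184, 74, 49, 1575] [ 0.5117 -0.0218  0.0853]
[572. 240.] [491, 196, 149, 77, 4318] [ 0.6212 -0.0392  0.0853]
[320.1 274.1] [280, 237, 82, 79, 4675] [ 0.5112 -0.0564  0.0853]
```

View pics/w5.png

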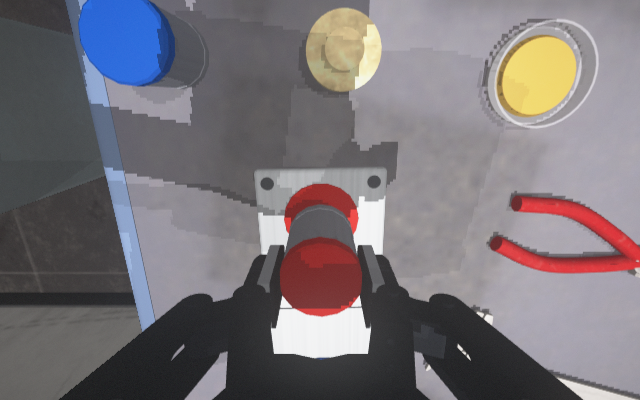

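View pics/s5c.png

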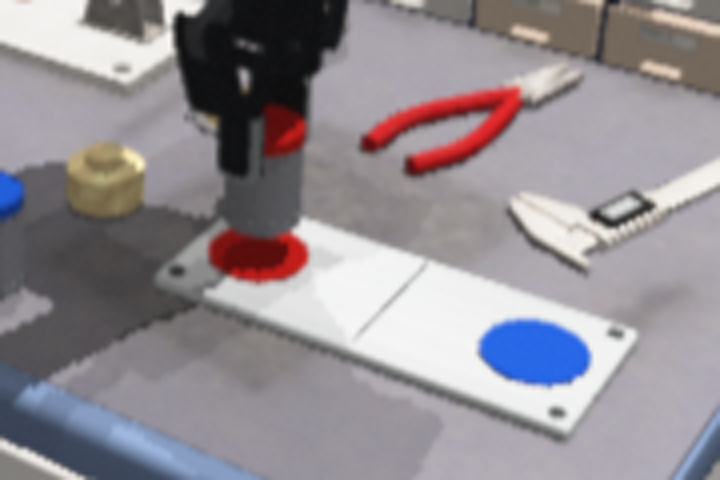

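The held pillar is just above the red spot (scene: bottom at about (365,248), spot at (365,253)). Shift 1 mm in -y, lower and release.

>>> step_arm:
  commands:
    - [[0,0,0,0.8,0,0.1,1],[0,0,0,0.7,0,0,1],[0,0,0,0.3,0,0,1],[0,0,0,0.1,0,0,1],[0,0,0,0.1,0,0,1],[0,0,0,0,0,0,1],[0,0,0,0,0,0,1]]

```text
t: 7.25
position: [0.5109, -0.061, 0.0415]
tool_rot: [[-0.0, 1.0, -0.0], [-0.0, -0.0, -1.0], [-1.0, -0.0, 0.0]]
force: [-11.1, 1.1, 17.2]
width: 0.0378
```

>>> step_arm:
  commands:
    - [[0,0,0,0,0,0,0.4],[0,0,0,0,0,0,0.3],[0,0,0,0,0,0,0.2],[0,0,0,0,0,0,0.1],[0,0,0,0,0,0,0],[0,0,0,0,0,0,0],[0,0,0,-1,0,0,0],[0,0,0,-3,0,0,0],[0,0,0,-4,0,0,0],[0,0,0,-4,0,0,0],[0,0,0,-3,-1,-2,0],[0,0,0,0,-2,-3,0],[0,0,0,0,-2,-3,0],[0,0,0,0,-2,-2,0],[0,0,0,0,-1.8,-0.8,0],[0,0,0,0,0,0,0],[0,0,0,0,0,0,0],[0,0,0,0,0,0,0]]

```text
t: 8.75
position: [0.4234, 0.0468, 0.1909]
tool_rot: [[0.001, 1.0, 0.0], [-0.0, 0.0, -1.0], [-1.0, 0.001, 0.0]]
force: [-0.3, 0.6, 0.8]
width: 0.0853
```

```bash
python3 - <<'E'
from h import *
c=cap('wrist','w6')
R2=((0,140,60),(8,255,255));B2=((100,120,60),(125,255,255))
for ce,st in blobs(c,*R2): print(ce,st,ray(c,ce,.065),ray(c,ce,.01))
for ce,st in blobs(c,*B2): print(ce,st,ray(c,ce,.055))
s=cap('scene','s6'); crop(s,300,190,480,310,4,'s6c.png')
E
```

```text
[390.4 250.1] [372, 241, 42, 32, 336] [ 0.4933 -0.0183  0.065 ] [ 0.5076 -0.0478  0.01  ]
[538.5 271.3] [490, 246, 92, 43, 1392] [ 0.6467 -0.0426  0.065 ] [ 0.6922 -0.0771  0.01  ]
[397.6 287. ] [385, 270, 25, 33, 576] [ 0.504  -0.0614  0.065 ] [ 0.5204 -0.0997  0.01  ]
[319.8 184.8] [300, 165, 41, 40, 1283] [0.4229 0.0466 0.055 ]
[388.  353.5] [369, 341, 37, 28, 722] [ 0.5031 -0.16    0.055 ]
```

View pics/w6.png

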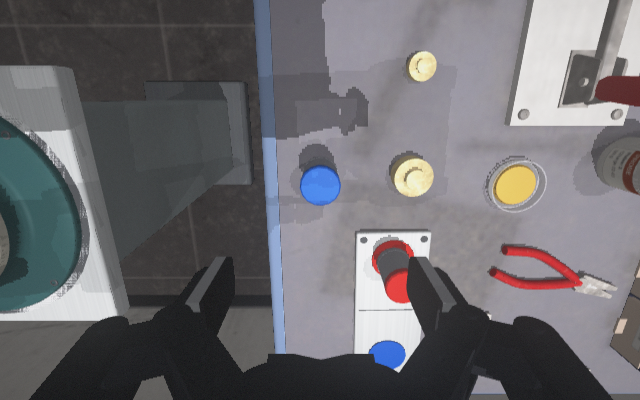

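View pics/s6c.png

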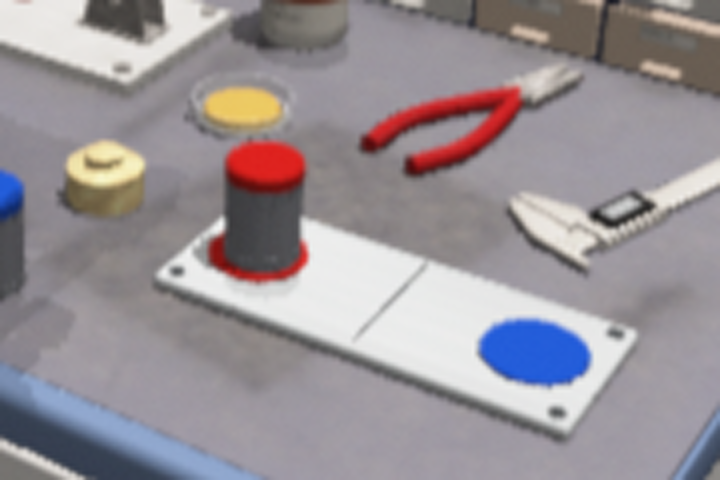

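In the scene the red pillar stands on the spot but looks about 3–4 mm off centre in +x. I will check this in the wrist crop.

```bash
python3 - <<'E'
from h import *
c=load('w6'); crop(c,345,220,445,320,6,'w6c.png')
def circ(X,r,n=40):
    a=np.linspace(0,2*np.pi,n); return np.array([proj(c,(X[0]+r*np.cos(t),X[1]+r*np.sin(t),X[2])) for t in a])
im=cv2.imread('pics/w6.png'); im=cv2.resize(im[220:320,345:445],None,fx=6,fy=6,interpolation=cv2.INTER_CUBIC)
for X,r,col in [((.5112,-.0593,.01),.026,(0,255,0)),((.5112,-.0593,.065),.02,(0,255,0)),((.5112,-.0593,.01),.02,(255,255,0))]:
    cv2.polylines(im,[np.int32(((circ(X,r)-(345,220))+.5)*6)],True,col,1)
cv2.imwrite('pics/w6d.png',im)
c=load('s6'); im=c['frame'][190:310,300:480,::-1]; im=cv2.resize(im,None,fx=4,fy=4,interpolation=cv2.INTER_CUBIC)
for dx in (0,):
  for X,r,col in [((.5112,-.0593,.01),.026,(0,255,0)),((.5112,-.0593,.065),.02,(0,255,0)),((.514,-.2092,.01),.026,(0,255,0))]:
    cv2.polylines(im,[np.int32(((circ(X,r)-(300,190))+.5)*4)],True,col,1)
cv2.imwrite('pics/s6d.png',im)
E
```

```text
(no output)
```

View pics/w6d.png

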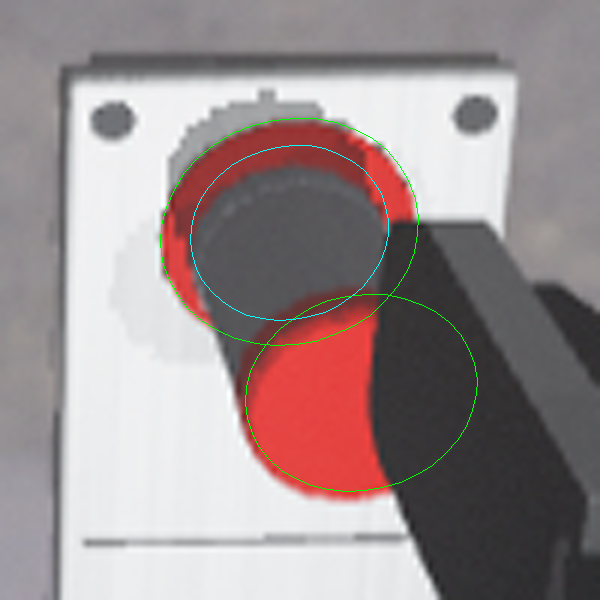

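View pics/s6d.png

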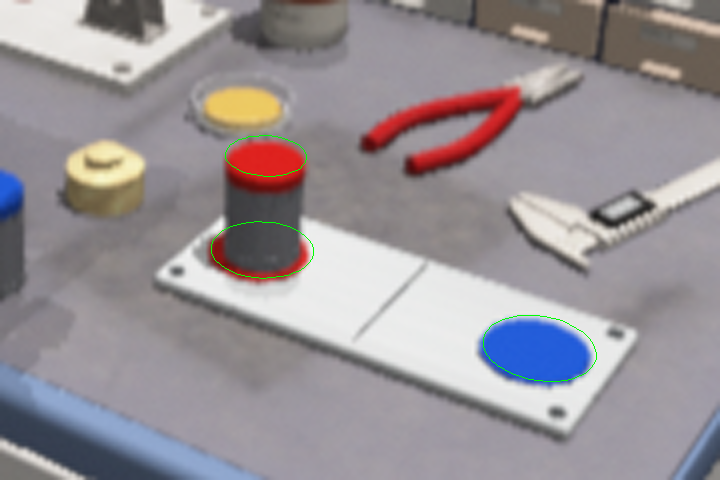

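>>> step_arm:
  commands:
    - [[0,0,0,-0.7,1.5,2.8,0],[0,0,0,-0.7,1.5,2.8,0],[0,0,0,-0.7,1.5,2.8,0],[0,0,0,-0.7,1.5,2.8,0],[0,0,0,-0.7,1.5,2.8,0],[0,0,0,-0.4,1.3,2.7,0],[0,0,0,0,0,0,0],[0,0,0,0,0,0,0],[0,0,0,0,0,0,0]]

```text
t: 9.6
position: [0.5109, -0.1202, 0.2287]
tool_rot: [[-0.001, 1.0, -0.001], [0.001, -0.001, -1.0], [-1.0, -0.001, -0.001]]
force: [-0.1, 1.2, -0.5]
width: 0.0854
```

```bash
cat >> h.py <<'E'
def over(c,items,x0,y0,x1,y1,s,name):
    im=cv2.resize(c['frame'][y0:y1,x0:x1,::-1],None,fx=s,fy=s,interpolation=cv2.INTER_CUBIC)
    a=np.linspace(0,2*np.pi,60)
    for X,r,col in items:
        P=np.array([proj(c,(X[0]+r*np.cos(t),X[1]+r*np.sin(t),X[2])) for t in a])
        cv2.polylines(im,[np.int32((P-(x0,y0)+.5)*s)],True,col,1)
    cv2.imwrite('pics/'+name,im)
R2=((0,140,60),(8,255,255));B2=((100,120,60),(125,255,255))
E
python3 - <<'E'
from h import *
c=cap('wrist','w7')
for ce,st in blobs(c,*R2): print(ce,st,ray(c,ce,.065))
for ce,st in blobs(c,*B2): print(ce,st,ray(c,ce,.01))
G=(0,255,0);Y=(255,255,0)
over(c,[((.5112,-.0593,.01),.026,G),((.5112,-.0593,.065),.02,G),((.5112,-.0593,.01),.02,Y),((.514,-.2092,.01),.026,G)],270,50,390,250,3.5,'w7d.png')
E
```

```text
[320.9 115.9] [300, 93, 43, 48, 1596] [ 0.5112 -0.0579  0.065 ]
[475.6 130.9] [427, 102, 95, 51, 1656] [ 0.6655 -0.0725  0.065 ]
[226.1   9.9] [203, 0, 45, 25, 848] [0.4119 0.0464 0.01  ]
[323.1 232.5] [304, 216, 39, 34, 1059] [ 0.5139 -0.2091  0.01  ]
```

View pics/w7d.png

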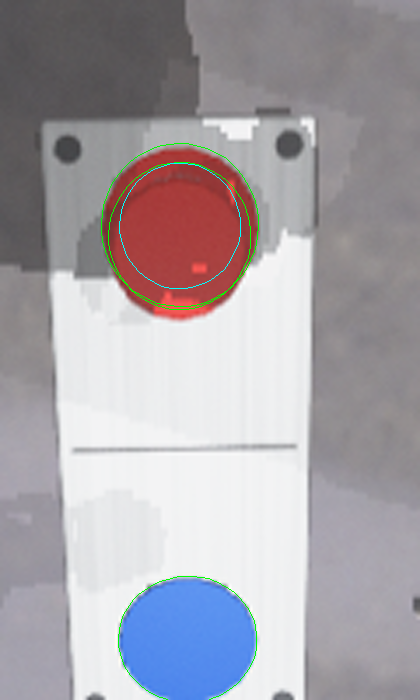

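The wrist overlay shows the top's near edge 3.4 px below the expected spot-centred outline. The pillar is therefore about 3 mm too far in -y, while x is good. I will regrip and shift it +3 mm.

>>> step_arm:
  commands:
    - [[0,0,0,0,0,-2.9,0],[0,0,0,0,0,-2.1,0],[0,0,0,1,0,-0.9,0],[0,0,0,3,0,0,0],[0,0,0,3.5,0,0,0],[0,0,0,3.5,0,0,0],[0,0,0,3.5,0,0,0],[0,0,0,2.7,0,0,0],[0,0,0,1,0,0,0],[0,0,0,0.5,0,0,0],[0,0,0,0,0,0,0],[0,0,0,0,0,0,0],[0,0,0,0,0,0,0.5],[0,0,0,0,0,0,1],[0,0,0,0,0,0,1],[0,0,0,0,0,0,1],[0,0,0,0,0,0,1],[0,0,0,0,0,0,1],[0,0,0,0,0,0,1],[0,0,0,0,0,0,1]]

```text
t: 11.32
position: [0.5113, -0.0611, 0.0433]
tool_rot: [[0.001, 1.0, 0.0], [-0.0, 0.0, -1.0], [-1.0, 0.001, 0.0]]
force: [-3.6, 0.9, 8.7]
width: 0.0384
```

>>> step_arm:
  commands:
    - [[0,0,0,-0.4,0,0,1],[0,0,0,0,0,0,1],[0,0,0,0,0,-0.3,1],[0,0,0,0,0,0,1],[0,0,0,0.2,0,0,1],[0,0,0,0.1,0,0,1],[0,0,0,0.1,0,0,1],[0,0,0,0,0,0,1],[0,0,0,0,0,0,1]]

```text
t: 12.07
position: [0.5111, -0.058, 0.0433]
tool_rot: [[-0.0, 1.0, 0.0], [0.0, 0.0, -1.0], [-1.0, -0.0, -0.0]]
force: [-8.6, 2.6, 13.3]
width: 0.038
```

>>> step_arm:
  commands:
    - [[0,0,0,0,0,0,0.4],[0,0,0,0,0,0,0.3],[0,0,0,0,0,0,0.2],[0,0,0,0,0,0,0.1],[0,0,0,0,0,0,0],[0,0,0,0,0,0,0],[0,0,0,-1,0,0,0],[0,0,0,-3.5,0,0,0],[0,0,0,-4,0,0,0],[0,0,0,-4,0,1,0],[0,0,0,-3,0,2.2,0],[0,0,0,-2,0,2,0],[0,0,0,-1,0,1,0],[0,0,0,0,0,0,0],[0,0,0,0,0,0,0],[0,0,0,0,0,0,0]]

```text
t: 13.4
position: [0.5106, -0.1193, 0.2257]
tool_rot: [[-0.002, 1.0, 0.0], [0.001, 0.0, -1.0], [-1.0, -0.002, -0.001]]
force: [0.2, 0.5, 1.0]
width: 0.0853
```

```bash
python3 - <<'E'
from h import *
c=cap('wrist','w8')
for ce,st in blobs(c,*R2): print(ce,st,ray(c,ce,.065))
for ce,st in blobs(c,*B2): print(ce,st,ray(c,ce,.01),ray(c,ce,.055))
G=(0,255,0);Y=(255,255,0)
over(c,[((.5112,-.0593,.01),.026,G),((.5112,-.0593,.065),.02,G),((.5112,-.0593,.01),.02,Y),((.514,-.2092,.01),.026,G)],270,50,390,250,3.5,'w8d.png')
s=cap('scene','s8'); crop(s,300,190,480,310,4,'s8c.png')
E
```

```text
[321.5 115.8] [300, 94, 44, 45, 1537] [ 0.5112 -0.0567  0.065 ]
[477.1 132.2] [428, 103, 96, 51, 1681] [ 0.6651 -0.0723  0.065 ]
[226.1  10.1] [203, 0, 45, 26, 875] [0.412  0.0464 0.01  ] [0.4244 0.0356 0.055 ]
[323.5 234.2] [304, 217, 39, 35, 1074] [ 0.514  -0.2091  0.01  ] [ 0.5137 -0.1879  0.055 ]
```

View pics/w8d.png

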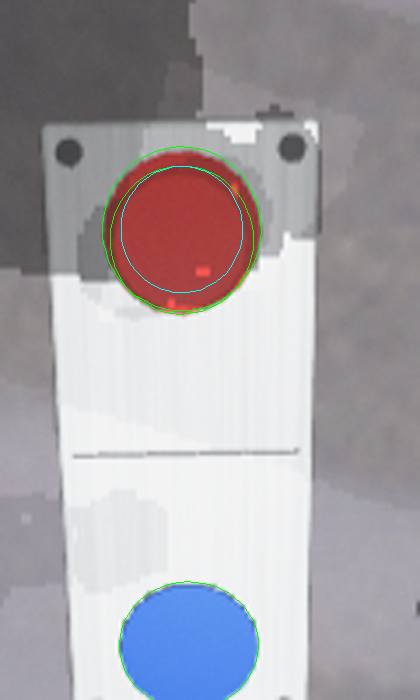

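View pics/s8c.png

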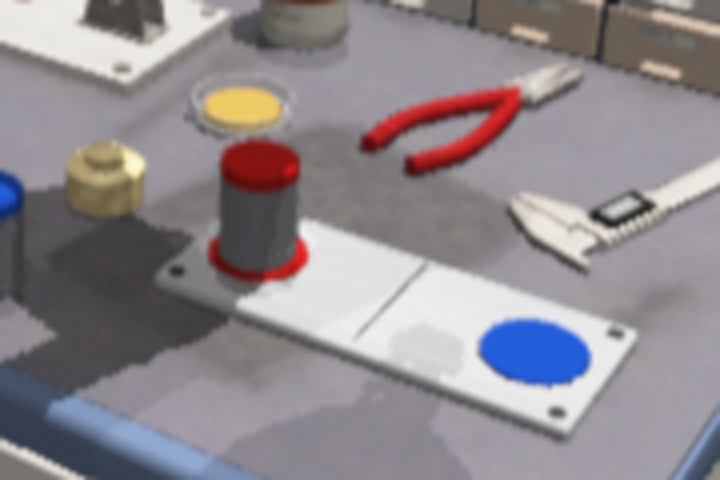

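The overlay now matches: the red pillar is concentric with its spot in both views. Next is the blue pillar.

>>> step_arm:
  commands:
    - [[0,0,0,0,-1.4,-2.7,0],[0,0,0,0,-1.5,-2.9,0],[0,0,0,0,-1.5,-2.9,0],[0,0,0,0,-1.5,-2.9,0],[0,0,0,1,-1.5,-2.9,0],[0,0,0,3,-1.4,-2.2,0],[0,0,0,4,0,0,0],[0,0,0,3,0,0,0],[0,0,0,2,0,0,0],[0,0,0,0,0,0,0],[0,0,0,0,0,0,0],[0,0,0,0,0,0,0]]

```text
t: 14.5
position: [0.4235, 0.0452, 0.0986]
tool_rot: [[0.001, 1.0, 0.0], [0.0, 0.0, -1.0], [-1.0, 0.001, -0.0]]
force: [-1.6, 0.0, 0.0]
width: 0.0855
```

```bash
python3 - <<'E'
from h import *
c=cap('wrist','w9')
for ce,st in blobs(c,*B2): print(ce,st,ray(c,ce,.055))
E
```

```text
[319.5 219.7] [291, 192, 58, 56, 2577] [0.423  0.0471 0.055 ]
```

>>> step_arm:
  commands:
    - [[0,0,0,2,0,0,0],[0,0,0,2.5,0,0,0],[0,0,0,1.6,0,0,0],[0,0,0,0.5,0,0,0],[0,0,0,0,0,0,0],[0,0,0,0,0,0,0.5],[0,0,0,0,0,0,1],[0,0,0,0,0,0,1],[0,0,0,0,0,0,1],[0,0,0,0,0,0,1],[0,0,0,0,0,0,1],[0,0,0,0,0,0,1],[0,0,0,0,0,0,1],[0,0,0,0,0,0,1]]

```text
t: 15.72
position: [0.4236, 0.045, 0.0325]
tool_rot: [[0.001, 1.0, 0.0], [0.0, 0.0, -1.0], [-1.0, 0.001, -0.0]]
force: [-3.0, -0.0, 8.8]
width: 0.0383
```

>>> step_arm:
  commands:
    - [[0,0,0,-0.5,0,0,1],[0,0,0,-1.5,0,0,1],[0,0,0,-3,0,0,1],[0,0,0,-4,0,0,1],[0,0,0,-3,0,0,1],[0,0,0,0,0.5,1.4,1],[0,0,0,0,1,2.8,1],[0,0,0,0,1,2.8,1],[0,0,0,0,1,2.8,1],[0,0,0,0,1,2.8,1],[0,0,0,0,1,2.8,1],[0,0,0,0,1,2.8,1],[0,0,0,0,1,2.8,1],[0,0,0,0,1,2.8,1],[0,0,0,0,0.5,1.6,1],[0,0,0,3,0,0,1],[0,0,0,3.5,0,0,1],[0,0,0,2.5,0,0,1],[0,0,0,1,0,0,1],[0,0,0,0,0,0,1]]

```text
t: 17.38
position: [0.5118, -0.2083, 0.0491]
tool_rot: [[-0.004, 1.0, 0.0], [0.002, 0.0, -1.0], [-1.0, -0.004, -0.002]]
force: [-0.7, -0.4, -3.4]
width: 0.0381
```

>>> step_arm:
  commands:
    - [[0,0,0,0,0,0,1],[0,0,0,0,0,0,1]]

```text
t: 17.55
position: [0.514, -0.2093, 0.0535]
tool_rot: [[0.002, 1.0, 0.0], [-0.001, 0.0, -1.0], [-1.0, 0.002, 0.001]]
force: [0.1, 0.3, -2.5]
width: 0.0381
```

Lower 1.1 cm to contact, release, and rise to look.

>>> step_arm:
  commands:
    - [[0,0,0,0.6,0,0,1],[0,0,0,0.4,0,0,1],[0,0,0,0.1,0,0,1],[0,0,0,0,0,0,1],[0,0,0,0,0,0,1]]

```text
t: 17.97
position: [0.5138, -0.2094, 0.0425]
tool_rot: [[0.002, 1.0, 0.0], [-0.001, 0.0, -1.0], [-1.0, 0.002, 0.001]]
force: [-7.0, 2.0, 16.9]
width: 0.0382
```

>>> step_arm:
  commands:
    - [[0,0,0,0,0,0,0.4],[0,0,0,0,0,0,0.3],[0,0,0,0,0,0,0.2],[0,0,0,0,0,0,0.1],[0,0,0,0,0,0,0],[0,0,0,0,0,0,0],[0,0,0,-1,0,0,0],[0,0,0,-3.5,0,0,0],[0,0,0,-4,0,0,0],[0,0,0,-4,0,-1,0],[0,0,0,-3,0,-2.2,0],[0,0,0,-2,0,-2.8,0],[0,0,0,-1,0,-2.8,0],[0,0,0,0,0,-1.2,0],[0,0,0,0,0,0,0],[0,0,0,0,0,0,0],[0,0,0,0,0,0,0]]

```text
t: 19.38
position: [0.5128, -0.1096, 0.2246]
tool_rot: [[-0.001, 1.0, -0.0], [0.0, -0.0, -1.0], [-1.0, -0.001, -0.0]]
force: [-0.0, 0.3, -0.4]
width: 0.0854
```

```bash
python3 - <<'E'
from h import *
c=cap('wrist','w10')
G=(0,255,0);Y=(255,255,0)
over(c,[((.5112,-.0593,.01),.026,G),((.5112,-.0593,.065),.02,G),((.514,-.2092,.065),.02,G),((.514,-.2092,.01),.026,G)],260,60,400,280,2.7,'w10d.png')
s=cap('scene','s10'); crop(s,320,190,480,310,4,'s10c.png')
cv2.imwrite('pics/c10.png',np.hstack([cv2.resize(cv2.imread('pics/w10d.png'),(300,480)),cv2.resize(cv2.imread('pics/s10c.png'),(480,480*120//160)).repeat(1,0) if 0 else cv2.copyMakeBorder(cv2.resize(cv2.imread('pics/s10c.png'),(480,360)),0,120,0,0,cv2.BORDER_CONSTANT)]))
cv2.imwrite('pics/w10.png',c['frame'][:,:,::-1])
E
```

```text
(no output)
```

View pics/c10.png

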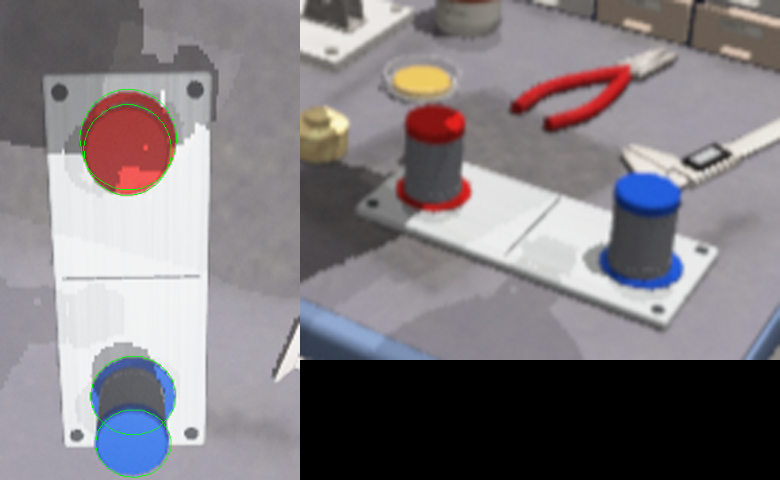

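View pics/w10.png

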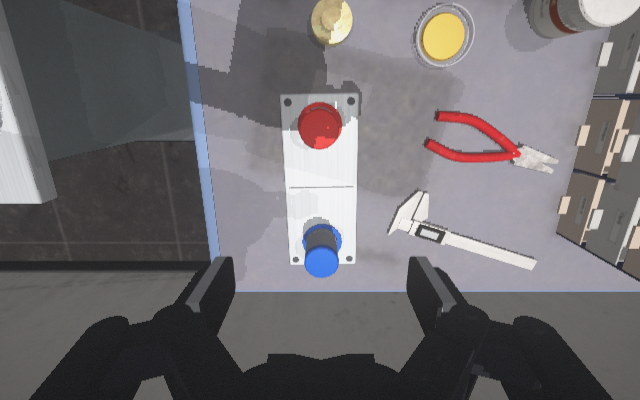

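Both pillars sit concentric on their spots (the overlays match in w10). Next is the dish; first I check its position and the clearance to the white jar.

```bash
python3 - <<'E'
from h import *
c=load('w10')
for ce,st in blobs(c,(18,110,60),(30,255,255)): print(ce,st,ray(c,ce,.004))
for nm,uv in (('wrist0',(375,130)),('w1',(520,255))):
    print(ray(load(nm),uv,.0),ray(load(nm),uv,.06))
c=load('wrist0'); crop(c,250,70,470,200,3.2,'d0.png')
print([ (ray(c,(271,138),.012)),ray(c,(320,138),.012)])
E
```

```text
[442.   36.4] [421, 13, 44, 48, 1654] [0.6434 0.0321 0.004 ]
[0.7405 0.042  0.    ] [0.73   0.0481 0.06  ]
[0.7529 0.0313 0.    ] [0.7084 0.0648 0.06  ]
[array([0.616 , 0.0339, 0.012 ]), array([0.674 , 0.0339, 0.012 ])]
```

View pics/d0.png

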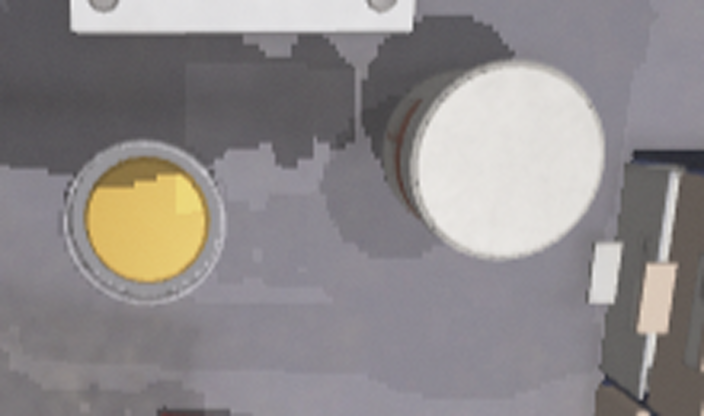

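>>> step_arm:
  commands:
    - [[0,0,0,0,2,-2.1,0],[0,0,0,0,2.3,-2.5,0],[0,0,0,0,2.3,-2.5,0],[0,0,0,0,2.3,-2.5,0],[0,0,0,0,2.3,-2.5,0],[0,0,0,1.5,2,-2.2,0],[0,0,0,3.5,0,0,0],[0,0,0,3.5,0,0,0],[0,0,0,2.5,0,0,0],[0,0,0,0,0,0,0],[0,0,0,0,0,0,0],[0,0,0,0,0,0,0]]

```text
t: 20.48
position: [0.6458, 0.0334, 0.1172]
tool_rot: [[0.002, 1.0, -0.001], [-0.0, -0.001, -1.0], [-1.0, 0.002, 0.0]]
force: [-0.5, -0.1, 0.1]
width: 0.0853
```

```bash
python3 - <<'E'
from h import *
c=cap('wrist','w11')
for ce,st in blobs(c,(18,110,60),(30,255,255)): print(ce,st,ray(c,ce,.004))
E
```

```text
[318.5 191.9] [293, 167, 52, 50, 2053] [0.6442 0.0331 0.004 ]
```

View pics/w11.png

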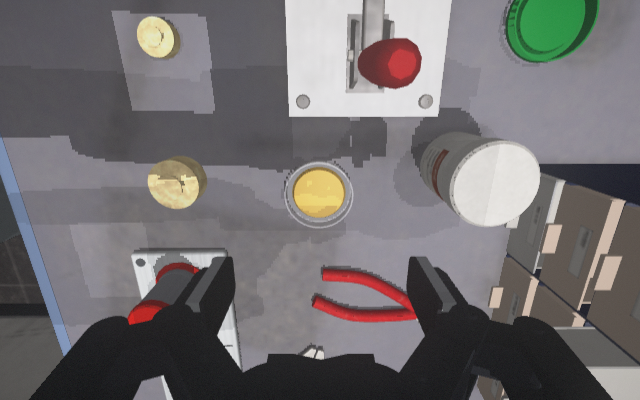

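The dish at (318.5,192) is between the jaws, with pliers and jar clear. Descend to TCP z ≈ 17 mm and grip.

>>> step_arm:
  commands:
    - [[0,0,0,2,-0.1,0.1,0],[0,0,0,3,0,0,0],[0,0,0,2.5,0,0,0],[0,0,0,1.5,0,0,0],[0,0,0,0.8,0,0,0],[0,0,0,0.2,0,0,0],[0,0,0,0,0,0,0],[0,0,0,0,0,0,0.2],[0,0,0,0,0,0,0.4],[0,0,0,0,0,0,0.6],[0,0,0,0,0,0,0.8],[0,0,0,0,0,0,1],[0,0,0,0,0,0,1],[0,0,0,0,0,0,1]]

```text
t: 21.7
position: [0.644, 0.033, 0.0154]
tool_rot: [[0.0, 1.0, -0.0], [-0.0, -0.0, -1.0], [-1.0, 0.0, 0.0]]
force: [-0.1, -0.3, -0.3]
width: 0.0006
```

```bash
python3 - <<'E'
from h import *
c=cap('wrist','w12')
E
```

```text
(no output)
```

View pics/w12.png

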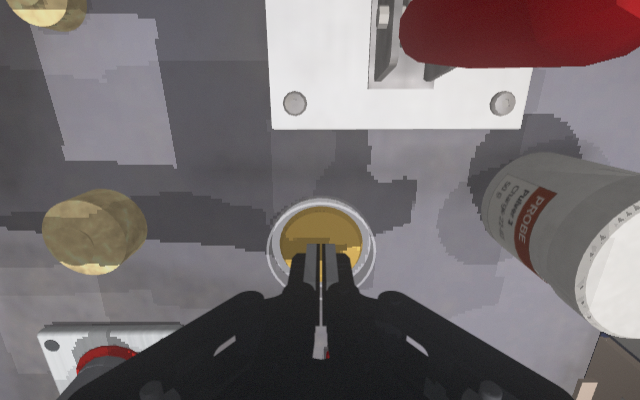

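The jaws shut with nothing gripped: the pads closed above the dish rim (tips at (320,245)). I'll work out the actual fingertip height.

```bash
python3 - <<'E'
from h import *
c=load('w12')
for z in (.03,.0154,.01,.005,0): print(z,proj(c,(.644,.044,z)),proj(c,(.644,.033,z)),proj(c,(.644,.022,z)))
c=load('w11')
for z in (.13,.117,.11,.105,.1): print(z,proj(c,(.6458+.0425,.044,z)),proj(c,(.6458+.0425,.033,z)))
crop(load('w12'),260,180,400,380,4,'w12c.png');crop(load('w11'),190,230,450,360,3,'w11c.png')
from bench import readout
s=readout.read_state(); print(s['force'],s['position'],s['width'])
E
```

```text
0.03 [320. 249.] [320.1 269.2] [320.1 288.4]
0.0154 [320.1 235.7] [320.1 254.4] [320.1 272.3]
0.01 [320.1 231.4] [320.1 249.6] [320.2 267.1]
0.005 [320.2 227.6] [320.2 245.4] [320.2 262.5]
0 [320.2 224. ] [320.2 241.4] [320.2 258.1]
0.13 [408.1 247.9] [406.1 267.8]
0.117 [401.3 236.2] [399.6 254.8]
0.11 [398.  230.6] [396.4 248.6]
0.105 [395.8 226.9] [394.3 244.5]
0.1 [393.8 223.3] [392.4 240.5]
[-0.8925187  -0.52447351 -0.39926699] [0.64397295 0.03300383 0.01531237] -0.0001440033292025898
```

View pics/w12c.png

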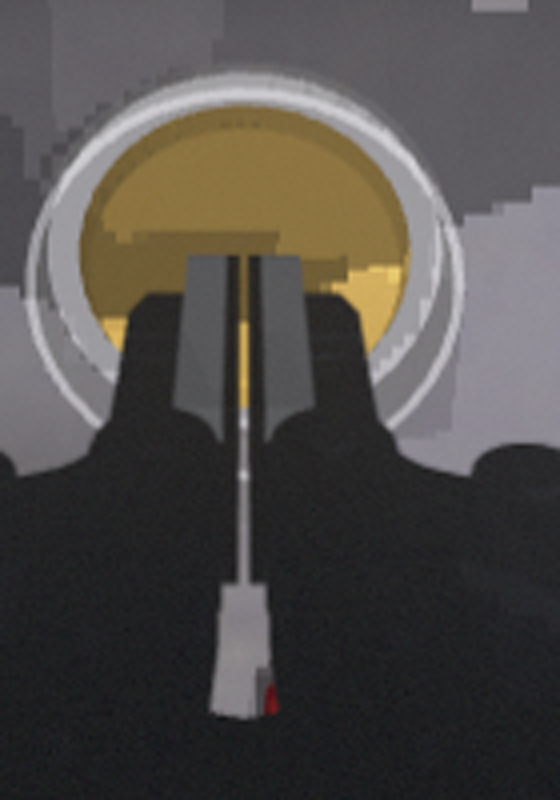

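View pics/w11c.png

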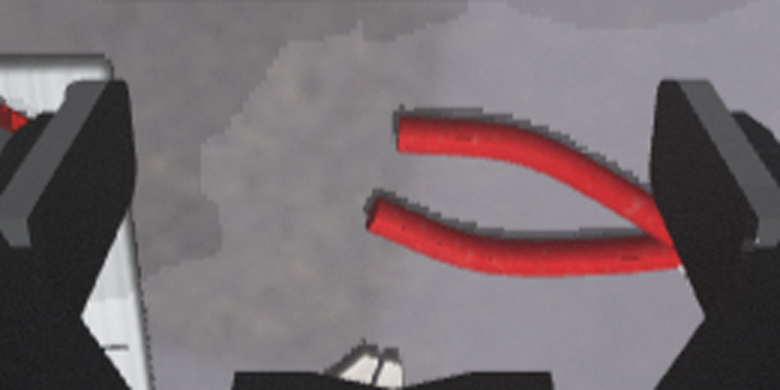

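>>> step_arm:
  commands:
    - [[0,0,0,-2,0,0,1],[0,0,0,-2,0,0,0.5],[0,0,0,0,0,0,0],[0,0,0,0,0,0,0],[0,0,0,0,0,0,0],[0,0,0,0,0,0,0],[0,0,0,2,0,0,0],[0,0,0,1.5,0,0,0],[0,0,0,0.6,0,0,0],[0,0,0,0.3,0,0,0],[0,0,0,0,0,0,0],[0,0,0,0,0,0,0]]

```text
t: 22.75
position: [0.6442, 0.033, 0.0115]
tool_rot: [[0.0, 1.0, 0.0], [0.0, 0.0, -1.0], [-1.0, 0.0, -0.0]]
force: [-0.7, -0.5, -0.1]
width: 0.0849
```

```bash
python3 - <<'E'
from h import *
c=cap('wrist','w13')
s=cap('scene','s13'); crop(s,310,120,430,240,6,'s13c.png')
d=cap('side','d13'); crop(d,250,150,400,260,5,'d13c.png')
E
```

```text
(no output)
```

View pics/s13c.png

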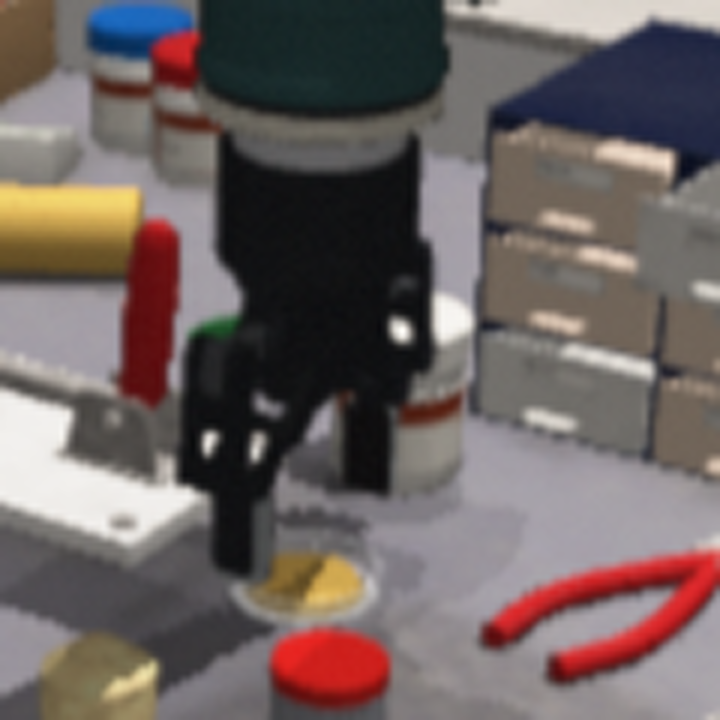

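View pics/w13.png

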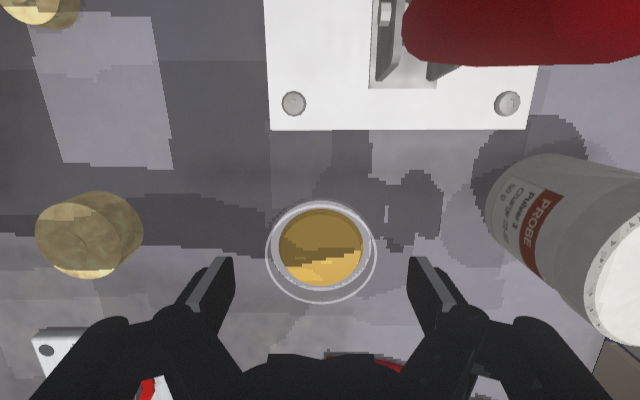

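```bash
python3 - <<'E'
from h import *
c=load('s13')
for z in (0,.01,.02,.03,.04): print(z,proj(c,(.598,.033,z)),proj(c,(.690,.033,z)),proj(c,(.644,.033,z)))
E
```

```text
0 [350.3 225.6] [371.  210.2] [361.  217.7]
0.01 [350.4 221.8] [371.2 206.6] [361.1 213.9]
0.02 [350.5 218. ] [371.3 202.9] [361.2 210.2]
0.03 [350.5 214.1] [371.5 199.2] [361.3 206.4]
0.04 [350.6 210.2] [371.7 195.4] [361.5 202.6]
```

View pics/d13c.png

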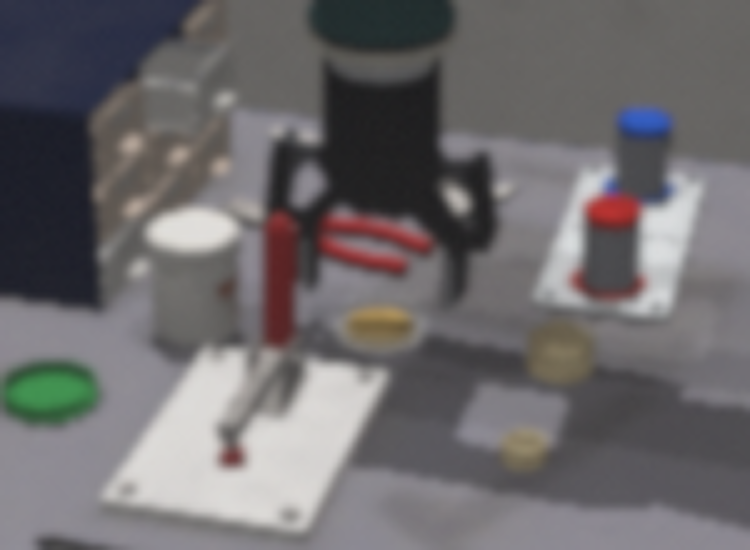

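The scene view puts the open fingertips at about z = 24 mm with the TCP at 11.5 mm. So the tips stand about 12 mm behind the TCP when open, not ahead of it as the text says. I'll go down to TCP z ≈ -2 mm (open tips at about 10 mm), then close while watching the force.

>>> step_arm:
  commands:
    - [[0,0,0,0.7,0,0,0],[0,0,0,0.5,0,0,0],[0,0,0,0.15,0,0,0],[0,0,0,0,0,0,0],[0,0,0,0,0,0,0],[0,0,0,0,0,0,0.1]]

```text
t: 23.4
position: [0.6441, 0.033, -0.0021]
tool_rot: [[0.0, 1.0, 0.0], [-0.0, 0.0, -1.0], [-1.0, 0.0, 0.0]]
force: [0.4, -0.6, -0.6]
width: 0.0771
```

>>> step_arm:
  commands:
    - [[0,0,0,0,0,0,0.2],[0,0,0,0,0,0,0.25],[0,0,0,0,0,0,0.3],[0,0,0,0,0,0,0.35],[0,0,0,0,0,0,0.35],[0,0,0,0,0,0,0.35]]

```text
t: 23.9
position: [0.6444, 0.033, -0.0013]
tool_rot: [[0.001, 1.0, -0.0], [-0.0, -0.0, -1.0], [-1.0, 0.001, 0.0]]
force: [-2.3, -0.5, 7.5]
width: 0.0569
```

```bash
python3 - <<'E'
from h import *
c=cap('wrist','w14')
s=cap('scene','s14'); crop(s,310,140,430,240,6,'s14c.png')
E
```

```text
(no output)
```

View pics/s14c.png

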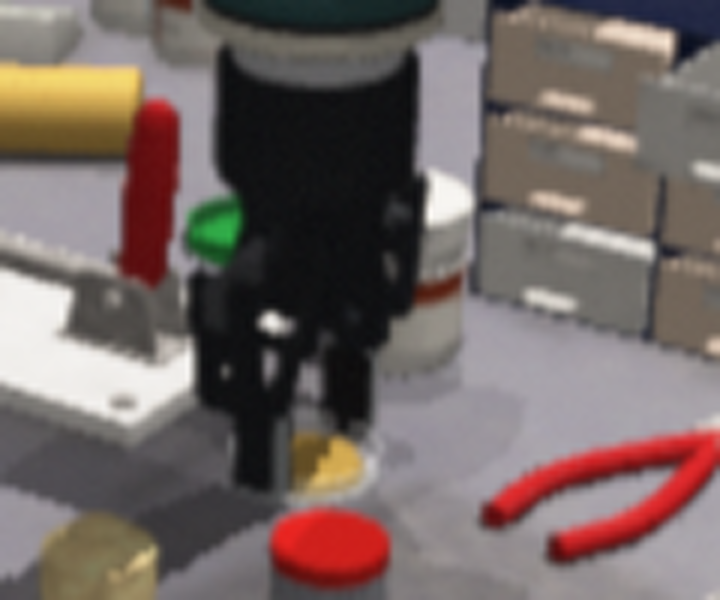

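View pics/w14.png

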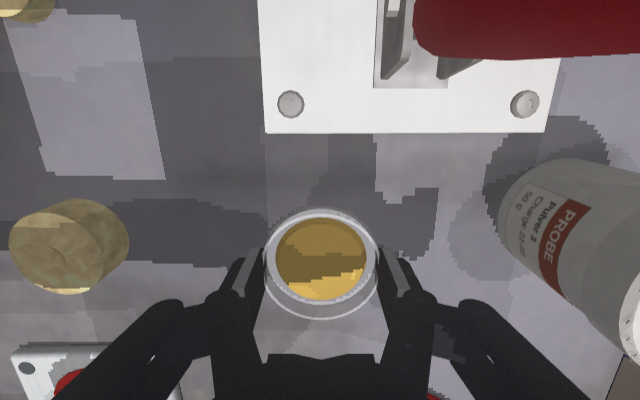

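The dish is gripped (57 mm opening, level, pads on both sides). Lift and check, then carry it to mid-plate.

>>> step_arm:
  commands:
    - [[0,0,0,0,0,0,1],[0,0,0,0,0,0,1],[0,0,0,-0.5,0,0,1],[0,0,0,-1.5,0,0,1],[0,0,0,-3,0,0,1],[0,0,0,-4,0,0,1],[0,0,0,-4,0,0,1],[0,0,0,-2,0,0,1],[0,0,0,0,-1.1,1.4,1],[0,0,0,0,-2.2,2.8,1],[0,0,0,0,-2.2,2.8,1],[0,0,0,0,-2.2,2.8,1],[0,0,0,0,-2.2,2.8,1],[0,0,0,0,-2.2,2.8,1],[0,0,0,0,-1.1,1.2,1],[0,0,0,0,0,0,1],[0,0,0,0,0,0,1],[0,0,0,0,0,0,1]]

```text
t: 25.5
position: [0.5124, -0.1327, 0.1487]
tool_rot: [[0.001, 1.0, -0.0], [-0.0, -0.0, -1.0], [-1.0, 0.001, 0.0]]
force: [-0.1, 0.6, -0.1]
width: 0.0569
```

```bash
python3 - <<'E'
from h import *
c=cap('wrist','w15')
from bench import readout
p=readout.read_state()['position'];print(p)
G=(0,255,0)
over(c,[((p[0],p[1]-.001,p[2]+.0013),.03,G)],220,150,420,350,3,'w15d.png')
E
```

```text
[ 0.51249198 -0.13248583  0.14838186]
```

View pics/w15d.png

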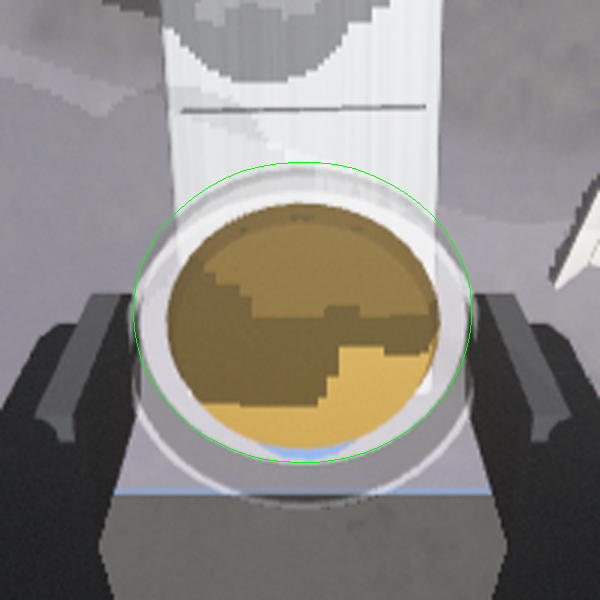

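The dish is held level. Lower it between the pillars.

>>> step_arm:
  commands:
    - [[0,0,0,1.5,0,0.1,1],[0,0,0,3,0,0,1],[0,0,0,3,0,0,1],[0,0,0,2.5,0,0,1],[0,0,0,1.5,0,0,1],[0,0,0,1,0,0,1],[0,0,0,0.8,0,0,1],[0,0,0,0.4,0,0,1],[0,0,0,0.3,0,0,1],[0,0,0,0,0,0,1],[0,0,0,0,0,0,1]]

```text
t: 26.47
position: [0.5124, -0.1341, 0.0085]
tool_rot: [[0.001, 1.0, 0.0], [-0.0, 0.0, -1.0], [-1.0, 0.001, 0.0]]
force: [-0.1, 0.8, -0.2]
width: 0.0565
```

```bash
python3 - <<'E'
from h import *
s=cap('scene','s16'); crop(s,310,170,480,310,4,'s16c.png')
E
```

```text
(no output)
```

View pics/s16c.png

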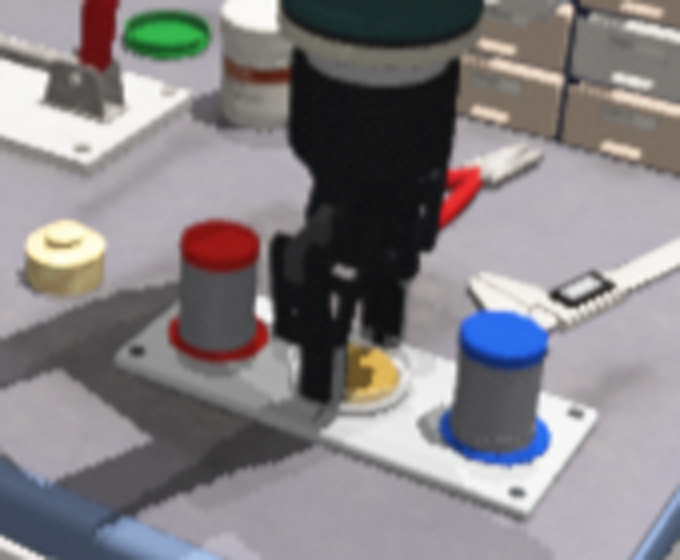

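>>> step_arm:
  commands:
    - [[0,0,0,0.1,0,-0.05,1],[0,0,0,0.05,0,0,1],[0,0,0,0,0,0,1],[0,0,0,0,0,0,0.3],[0,0,0,0,0,0,0.2],[0,0,0,0,0,0,0.1],[0,0,0,0,0,0,0],[0,0,0,0,0,0,0],[0,0,0,-1,0,0,0],[0,0,0,-3,0,0,0],[0,0,0,-4,0,0,0],[0,0,0,-4,0,0,0],[0,0,0,-4,0,0,0],[0,0,0,-3,0,-1,0],[0,0,0,-2,0,-1,0],[0,0,0,0,0,0,0],[0,0,0,0,0,0,0],[0,0,0,0,0,0,0]]

```text
t: 28.02
position: [0.5117, -0.1135, 0.2158]
tool_rot: [[-0.001, 1.0, 0.0], [0.0, 0.0, -1.0], [-1.0, -0.001, -0.0]]
force: [0.1, -0.5, -0.4]
width: 0.0854
```

```bash
python3 - <<'E'
from h import *
c=cap('wrist','w17')
G=(0,255,0)
m=(.5126,-.1343)
for ce,st in blobs(c,(15,80,50),(30,255,255)): print(ce,st,ray(c,ce,.012))
over(c,[((.5112,-.0593,.01),.026,G),((.5112,-.0593,.065),.02,G),((.514,-.2092,.065),.02,G),((*m,.012),.02,G),((*m,.02),.03,G)],250,80,410,280,3,'w17d.png')
E
```

```text
[328.9   9. ] [312, 0, 34, 25, 433] [0.52   0.0501 0.012 ]
[324.   31.9] [317, 27, 15, 10, 61] [0.5151 0.0296 0.012 ]
[321.  185.3] [302, 167, 39, 38, 1164] [ 0.5122 -0.1337  0.012 ]
```

View pics/w17d.png

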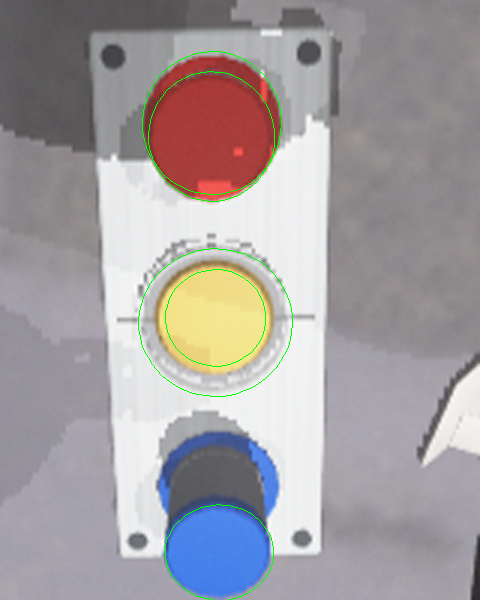

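The dish is concentric to within 1 mm (centre (321,185)). Now look at the strip.

>>> step_arm:
  commands:
    - [[0,0,0,-0.5,0,-1.5,0],[0,0,0,-0.5,0,-3,0],[0,0,0,-0.5,0,-3.6,0],[0,0,0,-0.5,0,-3.6,0],[0,0,0,0,0,-3.6,0],[0,0,0,0,0,-3.6,0],[0,0,0,0,0,-3.6,0],[0,0,0,0,0,-3.6,0],[0,0,0,0,0,-3.6,0],[0,0,0,0,0,-3.6,0],[0,0,0,0,0,-3.6,0],[0,0,0,0,0,-3.6,0],[0,0,0,0,0,-3.6,0],[0,0,0,0,0,-3.6,0],[0,0,0,0,0,-2.5,0],[0,0,0,0,0,-1,0],[0,0,0,0,0,0,0],[0,0,0,0,0,0,0],[0,0,0,0,0,0,0]]

```text
t: 29.65
position: [0.5122, 0.3972, 0.2359]
tool_rot: [[-0.0, 1.0, -0.001], [-0.001, -0.001, -1.0], [-1.0, -0.0, 0.001]]
force: [0.8, -0.4, -0.2]
width: 0.0856
```

```bash
python3 - <<'E'
from h import *
c=cap('wrist','w18')
E
```

```text
(no output)
```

View pics/w18.png

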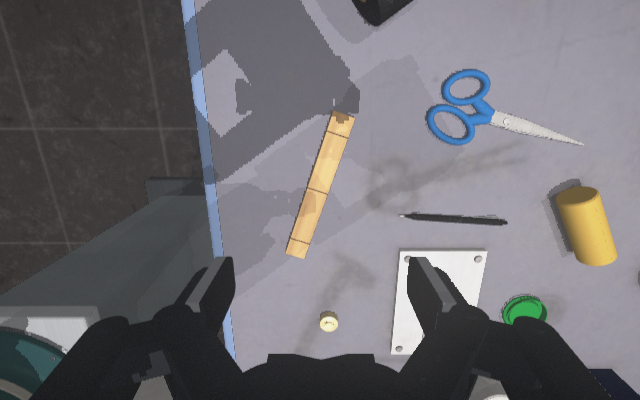

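```bash
python3 - <<'E'
from h import *
c=load('w18'); crop(c,270,95,370,275,4.4,'w18c.png')
E
```

```text
(no output)
```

View pics/w18c.png

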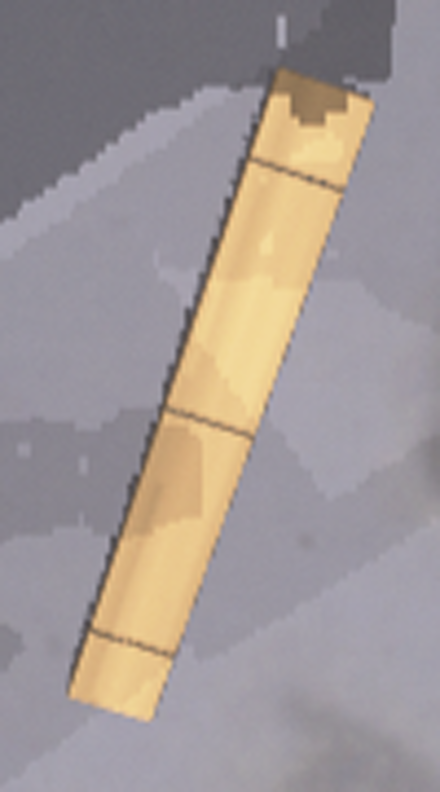

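```bash
python3 - <<'E'
from h import *
c=load('w18')
f=lambda u,v: ray(c,(270+u/4.4-.5,95+v/4.4-.5),.01)
A=f(296,173.5);M=f(208.5,422.5);B=f(134.5,643.5)
C=[f(*p) for p in [(280,67),(374,100),(154,720),(70,692)]]
print(A,M,B,(A+B)/2,np.mean(C,0),np.linalg.norm(A-B),np.linalg.norm(A-M))
d=A-B; print(np.degrees(np.arctan2(d[0],d[1])))
for i in range(4): e=C[i]-C[i-1]; print(np.linalg.norm(e),np.degrees(np.arctan2(e[0],e[1])))
E
```

```text
[0.5317 0.4348 0.01  ] [0.5074 0.3635 0.01  ] [0.4843 0.2924 0.01  ] [0.508  0.3636 0.01  ] [0.5082   0.364625 0.01    ] 0.15008171107766596 0.07532715313882507
18.410803953085715
0.197453842707606 18.636822931386792
0.02681641288464956 108.70520992941616
0.1984963727628291 -161.64720215083176
0.02782103520719532 -69.1547063524601
```

The strip's corners and marks give its centre at (0.508, 0.3635), 18.4° clockwise, with marks 150 mm apart as specified. Align above it.

>>> step_arm:
  commands:
    - [[0,0,0,0,-0.2,1.8,0],[0,0,0,0,-0.2,1.6,0],[6.2,0,0,2,0,0,0],[6.1,0,0,3,0,0,0],[6.1,0,0,4,0,0,0],[0,0,0,4,0,0,0.3],[0,0,0,2.5,0,0,0.4],[0,0,0,1,0,0,0.4],[0,0,0,0,0,0,0.4],[0,0,0,0,0,0,0.4],[0,0,0,0,0,0,0.4]]

```text
t: 30.62
position: [0.509, 0.3647, 0.0739]
tool_rot: [[0.003, 0.949, -0.316], [0.002, -0.316, -0.949], [-1.0, 0.002, -0.002]]
force: [-0.0, 0.4, 0.2]
width: 0.0516
```

```bash
python3 - <<'E'
from h import *
c=cap('wrist','w19')
from bench import readout
p=readout.read_state()['position'];print(p)
print(proj(c,(p[0],p[1],.01)))
E
```

```text
[0.5089946  0.36485085 0.07391803]
[319.3 211.7]
```

View pics/w19.png

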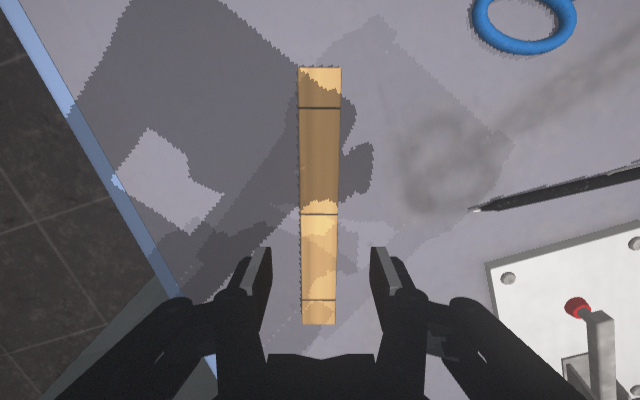

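The strip is aligned with the jaws; the middle mark at (319,214) is about 2 mm toward tool +z. Shift, descend and grip.

>>> step_arm:
  commands:
    - [[0,0,0,2,0,0.25,0.4],[0,0,0,2,0,0,0.4],[0,0,0,1.7,0,0,0.4],[0,0,0,1,0,0,0.4],[0,0,0,0.4,0,0,0.4],[0,0,0,0,0,0,0.4],[0,0,0,0,0,0,0.4],[0,0,0,0,0,0,0.6],[0,0,0,0,0,0,0.8],[0,0,0,0,0,0,1],[0,0,0,0,0,0,1],[0,0,0,0,0,0,1],[0,0,0,0,0,0,1]]

```text
t: 31.75
position: [0.5079, 0.3625, 0.0018]
tool_rot: [[0.002, 0.949, -0.316], [0.001, -0.316, -0.949], [-1.0, 0.001, -0.002]]
force: [-0.7, -1.9, 5.2]
width: 0.0264
```

```bash
python3 - <<'E'
from h import *
c=cap('wrist','w20')
E
```

```text
(no output)
```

View pics/w20.png

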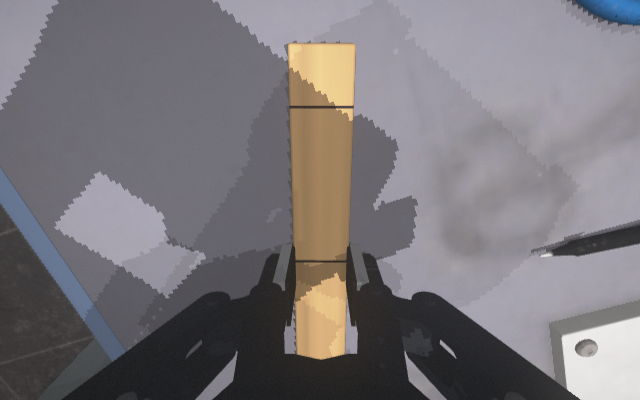

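```bash
python3 - <<'E'
from h import *
c=load('w20')
p=np.array([.5079,.3625]); zt=np.array([-.316,-.949]);yt=np.array([.949,-.316])
for n,uv in (('mid',(321,261.5)),('end',(322,106.5)),('tip',(321.5,43))):
    X=ray(c,uv,.0105); d=X[:2]-p; print(n,X,'along z',d@zt,'y',d@yt)
E
```

```text
mid [0.5091 0.3631 0.0105] along z -0.0009485999999999833 y 0.0009491999999999833
end [0.5332 0.4343 0.0105] along z -0.07613300000000002 y 0.0013208999999999782
tip [0.5407 0.4575 0.0105] along z -0.1005198 y 0.0011071999999999324
```

>>> step_arm:
  commands:
    - [[0,0,0,-0.5,0,0,1],[0,0,0,-1.5,0,0,1],[0,0,0,-3,0,0,1],[0,0,0,-4,0,0,1],[-5,0,0,-4,0,0,1],[-5,0,0,-3,0,0,1],[-5,0,0,0,0,0,1],[-4.5,0,0,0,0,0,1],[0,0,0,0,0,0,1],[0,0,0,0,0,0,1]]

```text
t: 32.63
position: [0.5071, 0.3621, 0.1606]
tool_rot: [[0.0, 1.0, 0.017], [0.0, 0.017, -1.0], [-1.0, 0.0, -0.0]]
force: [-0.5, 0.2, -1.0]
width: 0.0262
```

>>> step_arm:
  commands:
    - [[0,0,0,0,-0.23,1.5,1],[0,0,0,0,-0.23,3,1],[0,0,0,0,0,3.6,1],[0,0,0,0,0,3.6,1],[0,0,0,0,0,3.6,1],[0,0,0,0,0,3.6,1],[0,0,0,0,0,3.6,1],[0,0,0,0,0,3.6,1],[0,0,0,0,0,3.6,1],[0,0,0,0,0,3.6,1],[0,0,0,0,0,3.6,1],[0,0,0,0,0,3.6,1],[0,0,0,0,0,3.6,1],[0,0,0,0,0,3,1],[0,0,0,0,0,1.9,1],[0,0,0,0,0,0.6,1],[0,0,0,0,0,0,1],[0,0,0,0,0,0,1],[0,0,0,0,0,0,1]]

```text
t: 34.22
position: [0.512, -0.1329, 0.1602]
tool_rot: [[-0.0, 1.0, 0.019], [0.0, 0.019, -1.0], [-1.0, -0.0, -0.0]]
force: [-0.6, 0.6, 0.1]
width: 0.0257
```

```bash
python3 - <<'E'
from h import *
c=cap('wrist','w21')
s=cap('scene','s21'); crop(s,310,120,480,310,3,'s21c.png')
from bench import readout
st=readout.read_state(); print(st['position'],np.round(st['tool_rot'],4),st['width'],st['force'])
E
```

```text
[ 0.51214091 -0.13285754  0.16028203] [[-0.000e+00  9.998e-01  2.020e-02]
 [ 1.000e-04  2.020e-02 -9.998e-01]
 [-1.000e+00 -0.000e+00 -1.000e-04]] 0.025939332732445457 [ 0.26599506  0.42702463 -0.74038007]
```

View pics/w21.png

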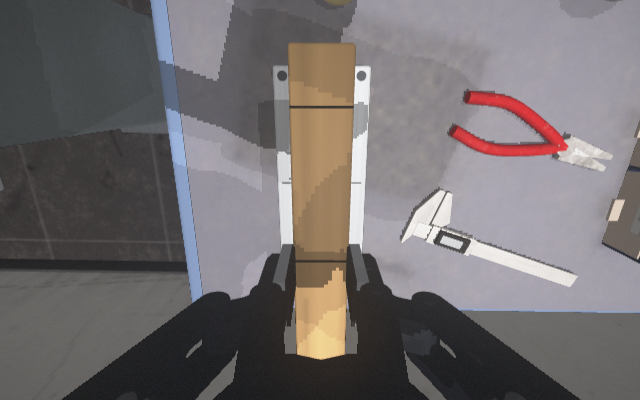

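View pics/s21c.png

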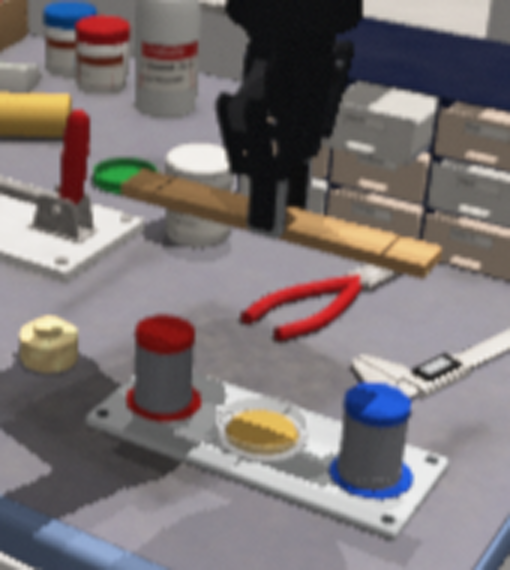

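>>> step_arm:
  commands:
    - [[0,0,0,1.5,0.05,0.05,1],[0,0,0,2.5,0,0,1],[0,0,0,2,0,0,1],[0,0,0,1.5,0,0,1],[0,0,0,1,0,0,1],[0,0,0,0.4,0,0,1],[0,0,0,0,0,0,1],[0,0,0,0,0,0,1]]

```text
t: 34.98
position: [0.513, -0.1342, 0.0721]
tool_rot: [[0.001, 1.0, 0.02], [-0.0, 0.02, -1.0], [-1.0, 0.001, 0.0]]
force: [1.2, 0.3, 0.4]
width: 0.0259
```

```bash
python3 - <<'E'
from h import *
s=cap('scene','s22'); crop(s,320,180,470,310,5,'s22c.png')
w=cap('wrist','w22'); crop(w,250,30,390,370,1.7,'w22c.png')
E
```

View pics/s22c.png

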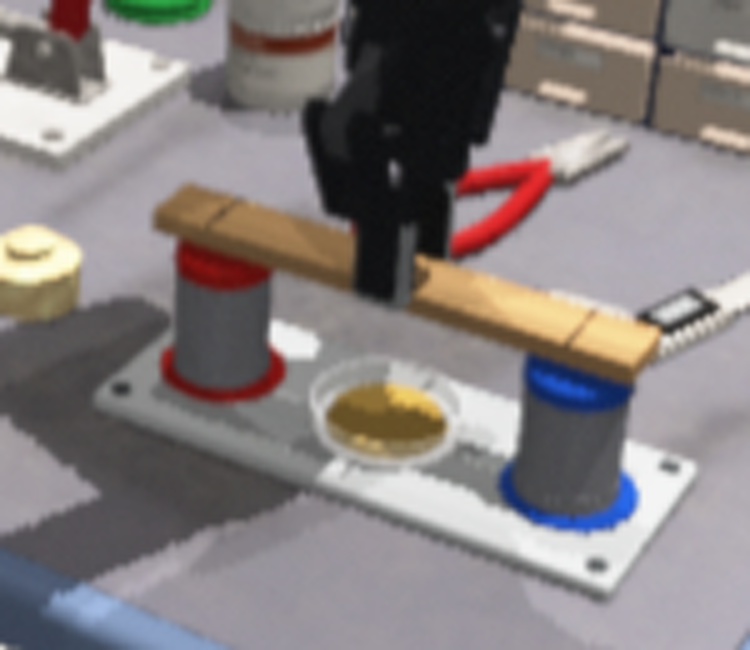

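View pics/w22c.png

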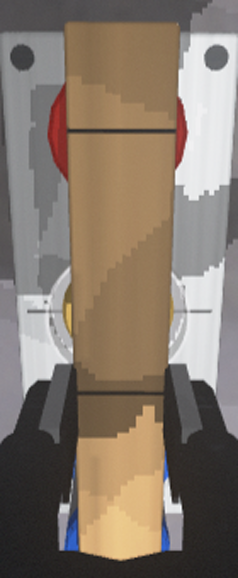

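```bash
python3 - <<'E'
from h import *
w=load('w22'); s=load('s22')
z=.0803
print('wrist mark',ray(w,(250+121/1.7,30+130.5/1.7),z), 'end',ray(w,(250+122/1.7,30+22.5/1.7),z),'mid',ray(w,(250+123/1.7,30+393/1.7),z))
# scene overlay
im=cv2.resize(s['frame'][180:310,320:470,::-1],None,fx=5,fy=5,interpolation=cv2.INTER_CUBIC)
f=lambda u,v,z: ray(s,(320+u/5-.5,180+v/5-.5),z)
print('scene marks',f(222,216,z),f(582,328,z)); a=f(222,216,z);b=f(582,328,z); print((a+b)/2,np.linalg.norm(a-b))
print('scene spots', f(224,372,.01),f(569,488,.01))
E
```

```text
wrist mark [ 0.5121 -0.0586  0.0803] end [ 0.5119 -0.034   0.0803] mid [ 0.5142 -0.1338  0.0803]
scene marks [ 0.5049 -0.0579  0.0803] [ 0.5095 -0.2067  0.0803]
[ 0.5072 -0.1323  0.0803] 0.14887108517102976
scene spots [ 0.5037 -0.0621  0.01  ] [ 0.5108 -0.2086  0.01  ]
```

The strip hangs just over both pillars. The marks line up with the pillar axes to about 1 mm (scene px x 222 vs 223.5, and 582 vs 576). Lower it.

>>> step_arm:
  commands:
    - [[0,0,0,0.2,0,-0.05,1],[0,0,0,0.2,0,0,1],[0,0,0,0.1,0,0,1],[0,0,0,0.05,0,0,1],[0,0,0,0,0,0,1],[0,0,0,0,0,0,1]]

```text
t: 35.58
position: [0.5129, -0.1339, 0.0667]
tool_rot: [[0.001, 1.0, 0.019], [-0.0, 0.019, -1.0], [-1.0, 0.001, 0.0]]
force: [-4.0, 2.3, 9.7]
width: 0.0256
```

>>> step_arm:
  commands:
    - [[0,0,0,0,0,0,0.6],[0,0,0,0,0,0,0.5],[0,0,0,0,0,0,0.3],[0,0,0,0,0,0,0.1],[0,0,0,0,0,0,0],[0,0,0,0,0,0,0],[0,0,0,-1,0,0,0],[0,0,0,-3,0,0,0],[0,0,0,-4,0,0,0],[0,0,0,-4,0,0,0],[0,0,0,-3,0,-1,0],[0,0,0,-2,0,-1.5,0],[0,0,0,0,0,0,0],[0,0,0,0,0,0,0],[0,0,0,0,0,0,0]]

```text
t: 36.83
position: [0.5119, -0.1089, 0.2354]
tool_rot: [[-0.001, 1.0, 0.019], [0.0, 0.019, -1.0], [-1.0, -0.001, -0.0]]
force: [-0.6, 0.1, -0.7]
width: 0.0856
```

```bash
python3 - <<'E'
from h import *
s=cap('scene','s23'); crop(s,320,190,470,310,5,'s23c.png')
w=cap('wrist','w23'); crop(w,250,50,400,320,2.2,'w23c.png')
E
```

```text
(no output)
```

View pics/s23c.png

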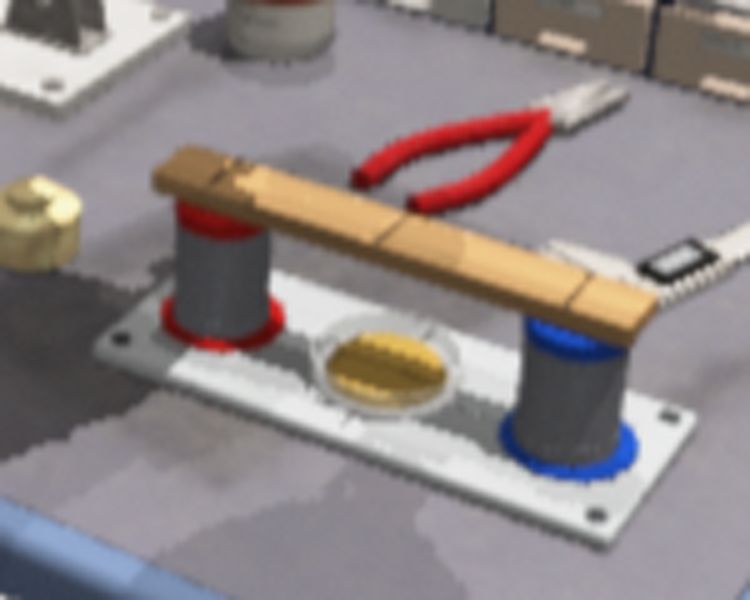

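View pics/w23c.png

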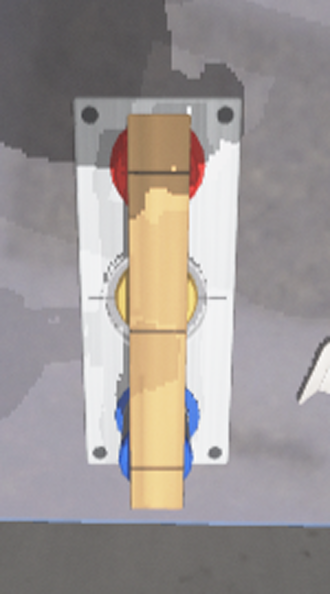

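```bash
python3 - <<'E'
from h import *
w=load('w23');z=.075
f=lambda u,v:ray(w,(250+u/2.2-.5,50+v/2.2-.5),z)
A,M,B=f(159,173),f(158,331),f(157.5,468)
print(A,M,B,(A+B)/2)
def seg(u0,c0,c1):pass
# plate mid line at z .008
g=lambda u,v:ray(w,(250+u/2.2-.5,50+v/2.2-.5),.008)
print('midline',g(157.5,297.5), 'plate edges at midline',g(81,298),g(234,298))
# pillars: red edges seen beyond strip, top z .065
h=lambda u,v:ray(w,(250+u/2.2-.5,50+v/2.2-.5),.065)
print('red L/R',h(111,172),h(205,172),'blue',h(120,455),h(192,455))
print('ends',f(159,115),f(157.5,509))
E
```

```text
[ 0.5118 -0.0581  0.075 ] [ 0.5129 -0.1327  0.075 ] [ 0.5141 -0.2077  0.075 ] [ 0.51295 -0.1329   0.075  ]
midline [ 0.5126 -0.135   0.008 ] plate edges at midline [ 0.4683 -0.1362  0.008 ] [ 0.5569 -0.1345  0.008 ]
red L/R [ 0.4897 -0.059   0.065 ] [ 0.5331 -0.0582  0.065 ] blue [ 0.4941 -0.2061  0.065 ] [ 0.5324 -0.2053  0.065 ]
ends [ 0.5113 -0.0334  0.075 ] [ 0.5146 -0.2323  0.075 ]
```

The strip lies flat on both pillars. Its middle reads (0.513, -0.133) against the plate middle (0.5126, -0.134), about 1 mm off. Next is the large weight.

>>> step_arm:
  commands:
    - [[0,0,0,0,0.2,-1.4,0],[0,0,0,0,0.3,-3,0],[0,0,0,0,0.3,-3,0],[0,0,0,0,0.3,-3,0],[0,0,0,0,0.3,-3,0],[0,0,0,2,0.1,-2,0],[0,0,0,4,0,0,0],[0,0,0,4,0,0,0],[0,0,0,2.5,0,0,0],[0,0,0,1,0,0,0],[0,0,0,0,0,0,0],[0,0,0,0,0,0,0],[0,0,0,0,0,0,0]]

```text
t: 38.02
position: [0.5251, 0.0452, 0.1028]
tool_rot: [[0.002, 1.0, 0.019], [0.0, 0.019, -1.0], [-1.0, 0.002, -0.0]]
force: [0.4, 0.0, 0.1]
width: 0.0852
```

```bash
python3 - <<'E'
from h import *
w=cap('wrist','w24'); crop(w,240,130,400,290,4,'w24c.png')
from bench import readout
p=readout.read_state()['position'];print(p,proj(w,(p[0],p[1],.02)),proj(w,(p[0],p[1],.029)))
cv2.imwrite('pics/w24.png',w['frame'][:,:,::-1])
E
```

```text
[0.52514747 0.04523876 0.10288108] [320.2 202.9] [320.2 206.8]
```

View pics/w24c.png

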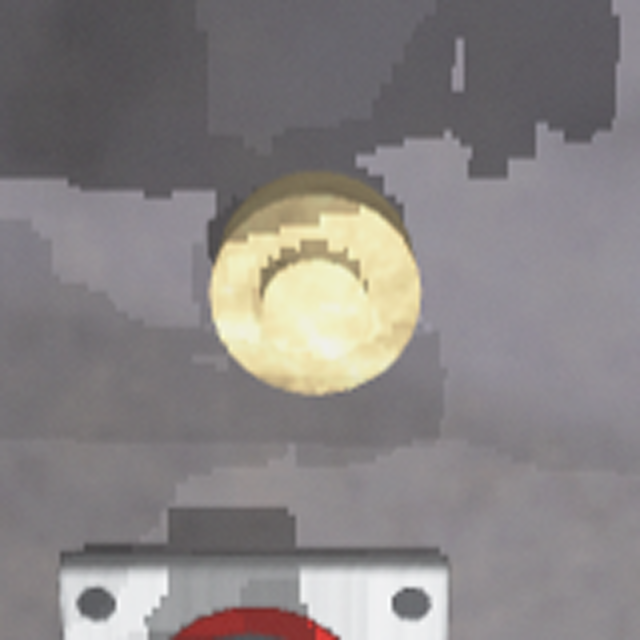

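View pics/w24.png

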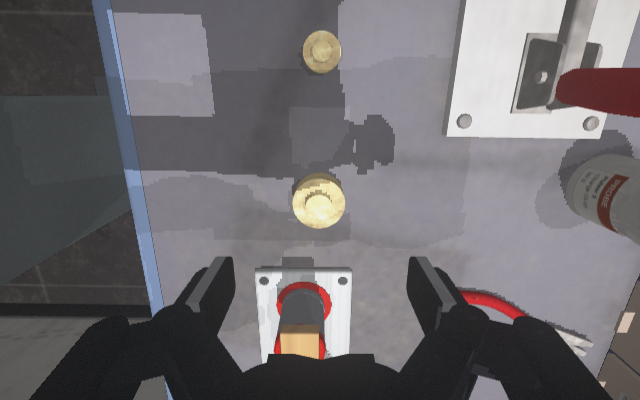

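The weight's rim centre at (319,203) is under the TCP to within about 1 mm. Descend and grip.

>>> step_arm:
  commands:
    - [[0,0,0,2,-0.1,0.1,0],[0,0,0,3,0,0,0],[0,0,0,2.5,0,0,0],[0,0,0,1.5,0,0,0],[0,0,0,0.8,0,0,0],[0,0,0,0.15,0,0,0],[0,0,0,0,0,0,0],[0,0,0,0,0,0,0.2],[0,0,0,0,0,0,0.4],[0,0,0,0,0,0,0.6],[0,0,0,0,0,0,0.8],[0,0,0,0,0,0,1],[0,0,0,0,0,0,1],[0,0,0,0,0,0,1]]

```text
t: 39.23
position: [0.5238, 0.0444, 0.0025]
tool_rot: [[0.001, 1.0, 0.019], [0.0, 0.019, -1.0], [-1.0, 0.001, -0.0]]
force: [-2.8, -0.4, 9.2]
width: 0.0399
```

```bash
python3 - <<'E'
from h import *
w=cap('wrist','w25'); crop(w,220,180,420,360,3.5,'w25c.png')
from bench import readout
p=readout.read_state()['position'];print(p,proj(w,(p[0],p[1],.02)),proj(w,(p[0],p[1],.029)))
E
```

```text
[0.52379807 0.04438282 0.00254227] [320.2 272.4] [320.2 283.4]
```

View pics/w25c.png

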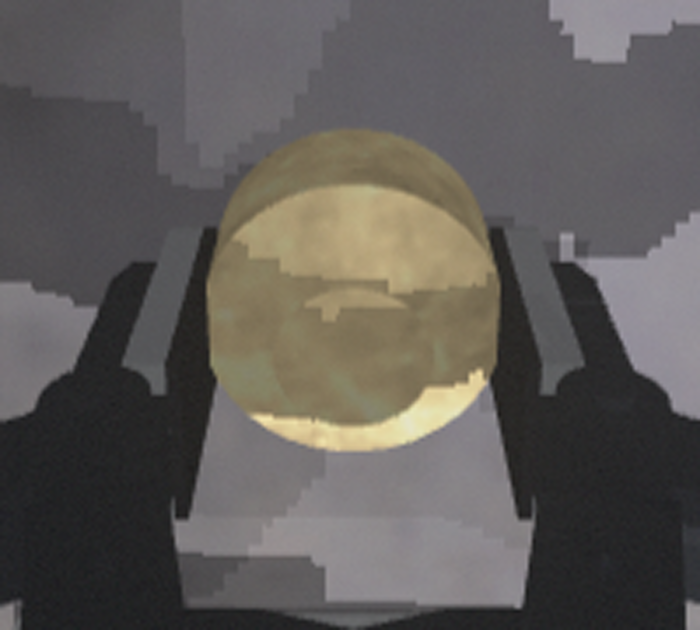

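>>> step_arm:
  commands:
    - [[0,0,0,-0.5,0,0,1],[0,0,0,-1.5,0,0,1],[0,0,0,-3,0,0,1],[0,0,0,-4,0,0,1],[0,0,0,-4,0,0,1],[0,0,0,-2.8,0,0,1],[0,0,0,0,-0.14,1.4,1],[0,0,0,0,-0.2,2.6,1],[0,0,0,0,-0.3,3,1],[0,0,0,0,-0.3,3,1],[0,0,0,0,-0.3,3,1],[0,0,0,0,-0.2,2.8,1],[0,0,0,0,0,1.5,1],[0,0,0,0,0,0.5,1],[0,0,0,0,0,0,1],[0,0,0,0,0,0,1],[0,0,0,0,0,0,1]]

```text
t: 40.7
position: [0.5123, -0.133, 0.1593]
tool_rot: [[-0.0, 1.0, 0.02], [0.0, 0.02, -1.0], [-1.0, -0.0, -0.0]]
force: [0.7, 0.0, -2.2]
width: 0.0394
```

>>> step_arm:
  commands:
    - [[0,0,0,2,0,0,1],[0,0,0,2.5,0,0,1],[0,0,0,1.5,0,0,1],[0,0,0,0.6,0,0,1],[0,0,0,0.3,0,0,1],[0,0,0,0,0,0,1],[0,0,0,0,0,0,1],[0,0,0,0,0,0,1]]

```text
t: 41.37
position: [0.5128, -0.1339, 0.0915]
tool_rot: [[0.002, 1.0, 0.019], [-0.0, 0.019, -1.0], [-1.0, 0.002, 0.0]]
force: [0.2, 0.5, -0.7]
width: 0.0399
```

```bash
python3 - <<'E'
from h import *
s=cap('scene','s26'); crop(s,320,150,470,300,4,'s26c.png')
w=cap('wrist','w26'); crop(w,230,100,410,350,2.4,'w26c.png')
from bench import readout
p=readout.read_state()['position'];print(p)
E
```

```text
[ 0.51263092 -0.13395226  0.09123723]
```

View pics/s26c.png

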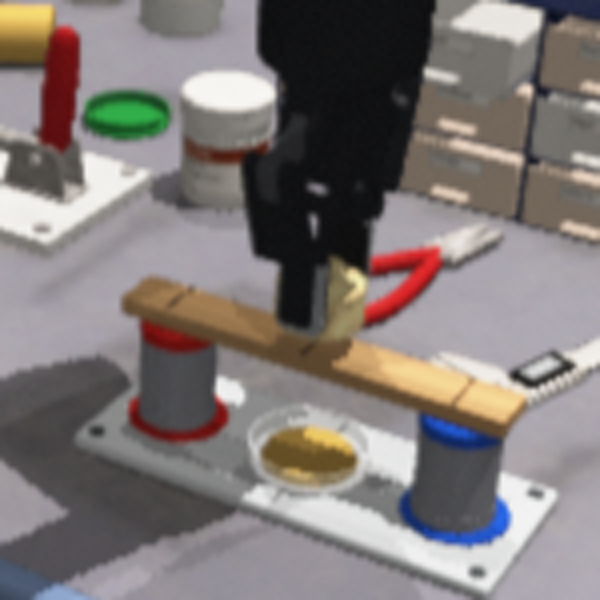

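View pics/w26c.png

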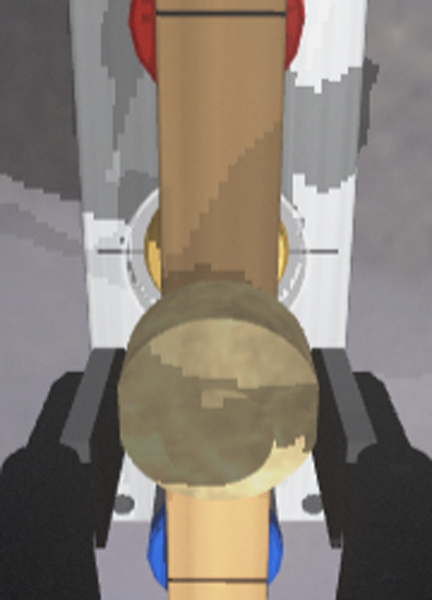

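>>> step_arm:
  commands:
    - [[0,0,0,0.6,0,0,1],[0,0,0,0.4,0,0,1],[0,0,0,0.2,0,0,1],[0,0,0,0.1,0,0,1],[0,0,0,0.05,0,0,1],[0,0,0,0,0,0,1],[0,0,0,0,0,0,1]]

```text
t: 42.05
position: [0.5123, -0.1339, 0.0776]
tool_rot: [[0.0, 1.0, 0.019], [0.0, 0.019, -1.0], [-1.0, 0.0, -0.0]]
force: [-5.6, 1.3, 10.3]
width: 0.04
```

```bash
python3 - <<'E'
from h import *
s=cap('scene','s27'); crop(s,360,190,430,260,8,'s27c.png')
E
```

```text
(no output)
```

View pics/s27c.png

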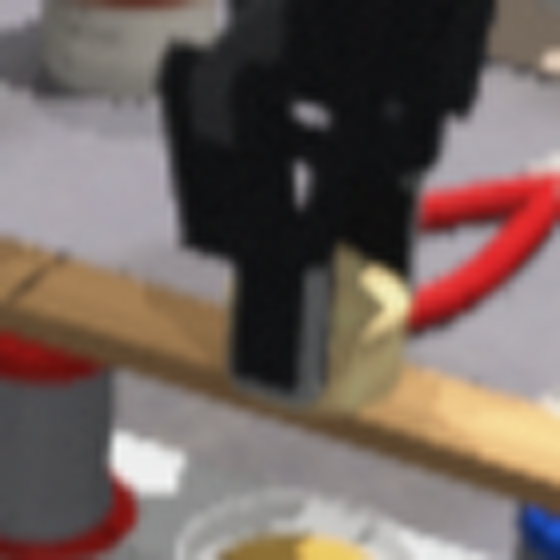

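The weight is seated, but its centre (scene px x 400.1) is about 1.2 px right of the mark centre (398.8), so roughly 2 mm toward -y. Lift 3 mm, shift +2 mm and reseat.

>>> step_arm:
  commands:
    - [[0,0,0,-0.3,0,0,1],[0,0,0,0,0,0,1],[0,0,0,0,0,-0.2,1],[0,0,0,0,0,0,1],[0,0,0,0.2,0,0,1],[0,0,0,0.1,0,0,1],[0,0,0,0,0,0,1],[0,0,0,0,0,0,1]]

```text
t: 42.77
position: [0.5124, -0.1318, 0.0775]
tool_rot: [[0.001, 1.0, 0.019], [0.0, 0.019, -1.0], [-1.0, 0.001, -0.0]]
force: [-3.7, 2.4, 9.3]
width: 0.0399
```

>>> step_arm:
  commands:
    - [[0,0,0,0,0,0,0.5],[0,0,0,0,0,0,0.4],[0,0,0,0,0,0,0.3],[0,0,0,0,0,0,0.2],[0,0,0,0,0,0,0.1],[0,0,0,0,0,0,0],[0,0,0,0,0,0,0],[0,0,0,-0.5,0,0,0],[0,0,0,-2,0,0,0],[0,0,0,-3,0,0,0],[0,0,0,-4,0,0,0],[0,0,0,-4,0,-1,0],[0,0,0,-2,0,-1.5,0],[0,0,0,0,0,0,0],[0,0,0,0,0,0,0],[0,0,0,0,0,0,0]]

```text
t: 44.1
position: [0.5115, -0.1069, 0.2309]
tool_rot: [[-0.001, 1.0, 0.019], [0.0, 0.019, -1.0], [-1.0, -0.001, -0.0]]
force: [0.0, 0.7, 0.1]
width: 0.0854
```

```bash
python3 - <<'E'
from h import *
s=cap('scene','s28'); crop(s,320,180,470,310,5,'s28c.png')
w=cap('wrist','w28'); crop(w,250,50,400,320,2.2,'w28c.png')
d=cap('side','d28')
E
```

```text
(no output)
```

View pics/s28c.png

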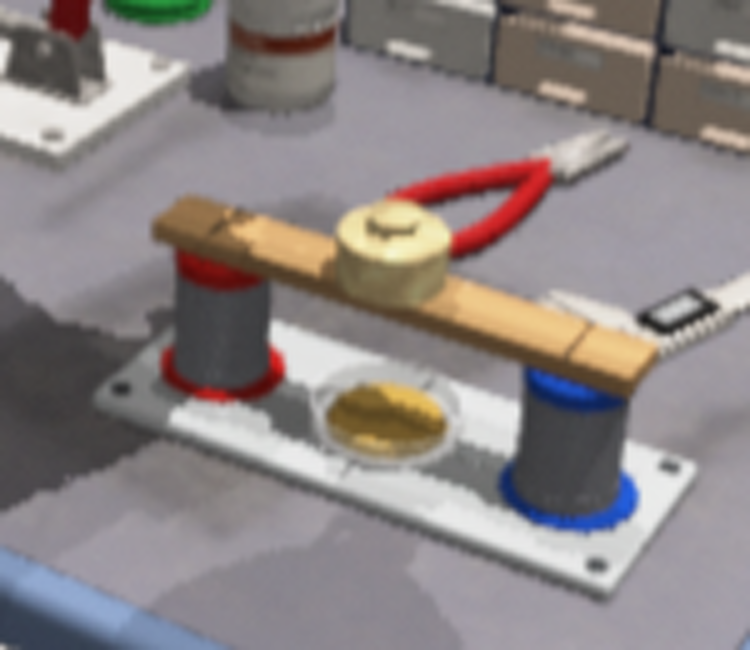

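View pics/w28c.png

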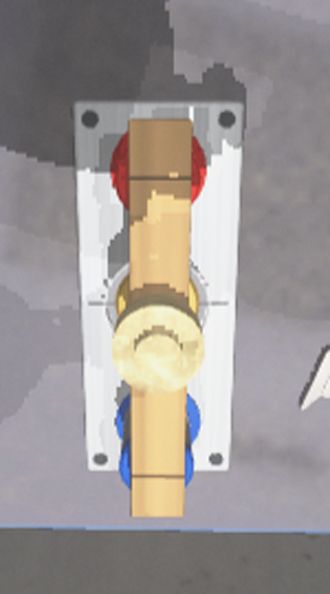

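```bash
python3 - <<'E'
from h import *
w=load('w28')
f=lambda u,v,z:ray(w,(250+u/2.2-.5,50+v/2.2-.5),z)
print('weight top',f(158,349,.095),'marks',f(159.5,177.5,.075),f(158.5,475.5,.075))
s=load('s28');s0=load('scene0')
crop(s,270,200,310,240,10,'sm.png')
print('small: ',np.abs(s['frame'][215:232,278:300].astype(int)-s0['frame'][215:232,278:300]).mean())
E
```

```text
weight top [ 0.5124 -0.1309  0.095 ] marks [ 0.5116 -0.0576  0.075 ] [ 0.5141 -0.2075  0.075 ]
small:  25.51693404634581
```

View pics/d28.png

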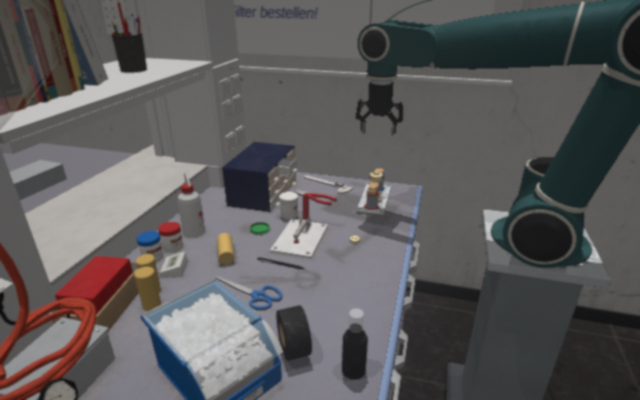

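```bash
python3 - <<'E'
from bench import close_job
print(close_job())
E
```

```text
the job is handed in; nothing more can be done
None
```

I built the bend test in the order asked and handed it in at about 44 s: red pillar, blue pillar, dish, strip, then the large weight. The gripper was raised clear and touching nothing.

**Final checks:**
- **Pillars:** both look centred on their spots. I first set the red one about 3 mm off centre and moved it.
- **Dish:** its centre was within about 1 mm of mid-plate when placed, and it is still there in the last pictures.
- **Strip:** it lies flat on both pillars, in line with the plate. Its middle reads about 1–2 mm from the plate's middle.
- **Large weight:** it stands upright on the middle mark. The scene camera puts it within 1 mm of the mark; the wrist camera reads about 1.5–2 mm off.
- **Left alone:** in the last side view the smaller weight is where it started. I did not go near the green dish. One pixel comparison of the smaller weight in the scene view did differ; I put that down to changed shadows and did not check further.

**Disagreements I worked around:**
- **Cameras:** the scene and wrist cameras differed by 5–10 mm in absolute position, so I judged each placing relative to the plate.
- **Fingertips:** they stood about 12 mm behind the TCP when open, not ahead of it as the text says. My first try at the dish therefore closed on nothing above it and moved nothing; the second try gripped it.

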